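# Lift the check weight from its case with the sprung tongs and set it on the balance

## Task

Check the balance: open the lid of the wooden weight case until it rests on its stop, take the sprung tongs from their stand and, squeezing them, lift the brass weight out of its deep pocket and stand it in the middle of the balance pan. Set it down, do not drop it, and touch the brass weight only with the tongs, never with the gripper. Then put the tongs back upright in their stand; leave the lid open, the steel weight in its pocket and the tube rack and the bottle where they are.

Things in the scene. Friction and masses are not known exactly. Their poses are not given: they have to be found in the camera images.
- lid (a joint): Angle of the case's lid: 0 shut, grows as it opens upwards, 1.92 resting open on its stop, leaning back 20 degrees past upright. Loose hinge: the lid (0.25 kg) falls shut when let go below about 1.5 and falls onto its stop when let go above about 1.7. Open, it stands on the case's +x side, its tab ending about 90 mm above the case.
- lid_hinge (a point): Centre of the lid's hinge line, on the upper far edge of the fixed wooden case, level with the case's top, 112 mm above the bench. Axes are the case's (they do not turn with the lid): x from the lid's tab to the hinge, y along the hinge, z up. The case is 56 (x) by 168 (y) by 112 mm high; the shut lid is a slab 10 mm thick on it.
- lid_tab (a point): Grip point on the brass tab that stands out level from the middle of the lid's front edge, in the lid's plane: 40 mm long, 30 mm wide along the hinge, 10 mm thick. The point is at mid-thickness and mid-width, 26 mm out from the lid's edge, 82 mm from the hinge line, 5 mm above hinge height when shut. Turns with the lid.
- pocket_a (a point): Centre of the mouth of the pocket on the case's +y side (at the case's top, under the lid). Each pocket is a slot 40 mm (case x) by 72 mm (case y), 100 mm deep, its floor 12 mm above the bench; walls 8 mm. The two pockets lie 80 mm apart, either side of the case's centre. Axes as the case's.
- pocket_b (a point): The same for the pocket on the -y side of the case.
- brass_weight_mid (a point): Middle of the yellow brass weight (loose, about 0.25 kg), half-way up its 66 mm height. It stands upright near the centre of one of the two pockets. From its foot: round body 32 mm in diameter up to 32 mm, neck 12 mm in diameter from 32 to 52, knob 19 mm in diameter from 52 to 66. The tongs' jaws close on the neck under the knob (neck's middle is 9 mm above this point).
- brass_weight: The same weight; origin at the centre of its foot.
- steel_weight_mid (a point): Middle of the silver steel weight, the same shape and size, in the other pocket. To be left there.
- tongs_grip (a point): Grasp point of the sprung tongs (loose, 0.12 kg, 140 mm tall), between two orange pads, 110 mm above the jaws' underside, 30 mm below the top. They stand upright, jaws down, in the stand; grasp from above with the fingers on the pads' outer faces, which are 22 mm wide, 40 mm tall, face along y and stand 60 mm apart when free. y: line along which they close; z up.
- tongs_jaws (a point): Point midway between the jaws, 4 mm above their underside, 106 mm below the grip point. Jaws: flat faces 8 mm high, 20 mm wide (x), 34 mm apart when free (always 26 mm less than the distance over the orange pads): on the 12 mm neck the pads are 38 mm apart. Above the jaws the legs stand back 7 mm, clearing the knob. The legs measure 56 mm over their outsides when free.
- tongs: The tongs; origin at the centre of the jaws' underside. Squeezed, both legs move inwards in parallel, equally, at most 12.5 mm each (not like scissors). A spring pushes each leg out with 3 N when free plus 0.5 N per mm of its travel: with the pads held at 55 to 57 mm the tongs stay between the fingers by the spring alone, jaws open wide enough to pass the knob.
- stand_socket (a point): Centre of the floor of the socket in the fixed tongs stand, on which the jaws rest, 10 mm above the bench; blue socket on a white foot. Socket 28 mm (x) by 66 mm (y), 50 mm deep, with flared lips along its long sides up to 76 mm above the bench. Axes x and y as the tongs' axes when they stand in it, z up.
- pan (a point): Centre of the top face of the round steel pan (diameter 110 mm, marked with a thin ring of 50 mm) on the fixed white balance, 70 mm above the bench, z up. The balance's white case reaches 60 mm above the bench, 135 mm from the pan's centre towards the robot, 85 mm to the other three sides.
- rack: Blue and white tube rack, 130 x 85 x 58 mm, loose; origin at the centre of its underside. Bystander.
- bottle: Amber reagent bottle, 56 mm in diameter, 120 mm tall, loose; origin at the centre of its underside. Bystander.
There are look-alikes about, which are no part of the job. What is shaped like the part that bears stand_socket but green or turquoise is not meant.

How it is judged:
By the outcome, as a careful person would: the job done as asked, in the order asked, and still so for the second after the job is handed in, with the robot touching nothing.
It also fails if it takes over 72 s, if anything falls off the work surface, if the arm or the gripper's body presses on something with over 40 N, if the wrist force passes 120 N, or if a joint passes its speed limit or range.

## Robot

A 6-joint arm with a two-finger parallel gripper is mounted at the origin on the work surface. World frame = base frame: x ahead of the robot, y to its left, z up, the work surface at z = 0. Lengths are in mm, angles in rad, forces in N, time in s.
With the tool pointing down it reaches from about 250 to 800 mm from the base axis. Payload 8.5 kg.
Tool frame: the origin (TCP) lies midway between the tips of the shut fingers; the grasp point (between the pads) lies 19 mm behind it; z points along the fingers, y is the direction in which the jaws open and shut (so a half turn about z gives the same grasp; the last joint's range is limited). The gripper opens to 85 mm and grips with 20 to 120 N. Pads are 22 mm wide; open, the fingers measure 114 mm over their backs; the gripper's body (76 mm by 85 mm) begins 54 mm behind the grasp point. The pads swing forward as they close: fully open they stand 13 mm farther back than shut.
Start: joints at [-1.18, 0.238, -0.013, 1.319, 0, 1.571], TCP at [199.969, -485.377, 231.276] pointing down, gripper open.
Joint ranges: [-2.66, 2.66], [-1.03, 1.9], [-1.14, 1.46], [-1.82, 2.27], [-1.45, 1.34], [-3.14, 3.14]. Speed limits (rad/s): [2.22, 2.22, 2.79, 3.14, 3.14, 3.14].

## Interface

Orientations are given as a unit quaternion [x, y, z, w].
In Python, from bench import telemetry, vision, ticket gives the robot as it stands. The module is installed in compiled form; this text tells all that it offers.
- The arm moves only by the tool carry_out, never from a script. Its argument "deltas" is text: rows parted by semicolons, each of 7 numbers parted by spaces: the shift along the tool's x, y, z in mm, then the turn, a rotation vector about the tool's x, y, z in degrees, then the finger opening in mm, from 0 to 85.4. In form: dx dy dz ax ay az grip; .... A call has 1 to 10 rows; each row shifts and turns the pose as measured when the row begins, along the tool's axes as they then stand; what a row does not reach is not made up. A row lasts 1/10 s, in which the tool goes at most 50 mm and 8.59 degrees, less where a joint would pass 70% of its speed; a pose out of reach is approached as far as the arm can. A call with a gripper value outside its range is refused whole. The fingers move at their own pace and stop on an object; "squeeze" is the grip in N (left out, the last holds). Time passes only in rows, so rows that do not move let the fingers close. It gives the time, the measured TCP pose, the force and the opening at its end, in the units of the state.
- telemetry.observe(): the state, without advancing time (a new reading comes with each control period).
- vision.camera(name): name is "scene" or "side" or "wrist"; returns (picture, depth): 400x640x3 uint8, red, green, blue; 400x640 float32, mm along the optical axis (not along the pixel's ray), 0 where there is no reading.
- vision.get_calibration(name): a dict with "mtx" (3x3 intrinsics, pixels), "k1" (the pictures are not rectified: a ray, as slopes to the right and down, at radius r is drawn at 1 + k1 r^2 times it, then the intrinsics apply), "R" (3x3) and "t" (3): a world point X has camera coordinates R X + t; the wrist camera has in their place "mount" (4x4, takes a point from camera to tool coordinates, whose origin is the TCP and whose axes are the flange's). Camera axes: x right, y down, z forward; pixel columns grow to the right and rows downward; lengths in mm; the calibration is good to about 2 mm. A picture is of the moment at which its call begins: read the wrist's pose just before it. get_calibration takes no time and is no camera call.
- ticket.close_job(): hands the job in, once; it reports no verdict.
Trained networks look in the newest picture that a camera, given by its name, has taken for a name from the list of things; names that differ only in an ending like _2 or _b are one class to them, and where a whole thing is asked for, a point or a joint stands for the part that bears it (a point fixed in the world has none). Each returns a list of dicts, best first, with "confidence" (0 to 1); they miss things now and then, are a little off and sometimes report something else, mostly with a low value. They report only what shows in the picture. A call takes as long as a camera call. They do not tell look-alikes from the thing itself.
- vision.search_frame(camera, name): "bbox" ([centre column, centre row, width, height] in pixels, round what is visible of it).
- vision.silhouettes(camera, name): "region" (400x640 bool, what is visible of it) and "bbox" ([centre column, centre row, width, height] in pixels, round what is visible of it).
The state is a dict: "time": time; "joint_pos": joint angles; "joint_velocities": joint speeds; "tau": joint torques, N m; "position": TCP position; "orientation": TCP orientation; "force": force on the tool from outside, world axes, zero at the start; "moment": the same for the moment, N m; "opening": opening from 0.0 (shut) to 1.0 (fully open).
Only numpy, scipy, OpenCV 4.12 (cv2) and the standard library are available. Lean on these libraries where they do the work, as an engineer would, in place of code of your own. Each camera call takes 0.05 s, during which the arm holds its last target.

## Working session

There is one attempt and no reset: what is moved stays moved. The work goes in short steps, Python scripts to look and compute and a tool call to move; the robot and the scene stay as the last step left them, time stands still between calls to the robot, and variables do not carry over. Pictures are saved under pics/ and viewed, and the job is handed in when it is done.

Besides the shell and the picture viewer there is one more tool, called after ">>>" as a command line: name --argument value ..., lists and objects as JSON in quotes. carry_out: Moves the arm, as the interface text tells. Its arguments: {"type":"object","properties":{"deltas":{"type":"string"},"squeeze":{"type":"number"}},"required":["deltas"]}

```bash
ls; mkdir -p pics; python3 - <<'E'
from bench import telemetry, vision
import cv2
print(telemetry.observe())
for n in ["scene","side","wrist"]:
    p,d=vision.camera(n); cv2.imwrite(f"pics/{n}0.png",p[:,:,::-1])
    c=vision.get_calibration(n); print(n,c)
E
```

```text
pics
{'time': 0.0, 'joint_pos': array([-1.18001429e+00,  2.38810904e-01, -1.42313992e-02,  1.31921069e+00,
        4.20703675e-05,  1.57078436e+00]), 'joint_velocities': array([-1.12995368e-03, -1.36405540e-03,  1.03533084e-04,  1.86298062e-05,
       -1.62523151e-03, -1.14348639e-03]), 'tau': array([-2.40392066e-03, -5.38779008e+01,  3.46440160e+01,  1.82422641e-02,
       -5.49858544e-05,  1.74381273e-05]), 'position': array([ 199.83521454, -485.03909076,  230.67072622]), 'orientation': array([ 9.80970410e-01,  1.94155929e-01, -1.20766713e-04, -7.18558778e-04]), 'force': array([0.5894941 , 1.12507531, 0.71033836]), 'moment': array([ 0.08190528,  0.02887999, -0.0007441 ]), 'opening': 0.9991726417388284}
scene {'mtx': array([[448.2656009 ,   0.        , 320.99622762],
       [  0.        , 448.2656009 , 196.35652437],
       [  0.        ,   0.        ,   1.        ]]), 'k1': -0.0019861219439353695, 'R': array([[ 0.68056329,  0.73265448, -0.00714276],
       [ 0.61744327, -0.57873741, -0.53275399],
       [-0.39445839,  0.35816256, -0.84624001]]), 't': array([-344.12076561, -290.0842
[... 276 characters left out ...]
   [-0.31368482,  0.37974236, -0.87028591],
       [ 0.54412388, -0.67924094, -0.49250477]]), 't': array([ 381.70800085,  268.1211602 , 1052.89343369])}
wrist {'mtx': array([[293.41994164,   0.        , 318.26269212],
       [  0.        , 293.41994164, 202.74817119],
       [  0.        ,   0.        ,   1.        ]]), 'k1': -0.04422129869981459, 'mount': array([[ 1.63483270e-03, -9.44363480e-01, -3.28899597e-01,
         8.49534334e+01],
       [ 9.99998557e-01,  1.39189497e-03,  9.74083196e-04,
        -1.09471310e+00],
       [-4.62094903e-04, -3.28900715e-01,  9.44364393e-01,
        -1.43632373e+02],
       [ 0.00000000e+00,  0.00000000e+00,  0.00000000e+00,
         1.00000000e+00]])}
```

View pics/scene0.png

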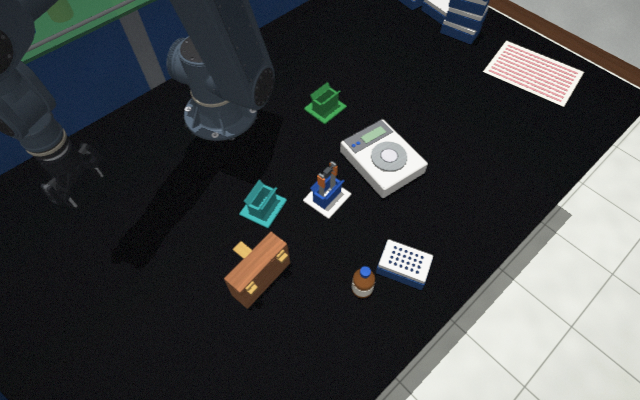

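View pics/side0.png

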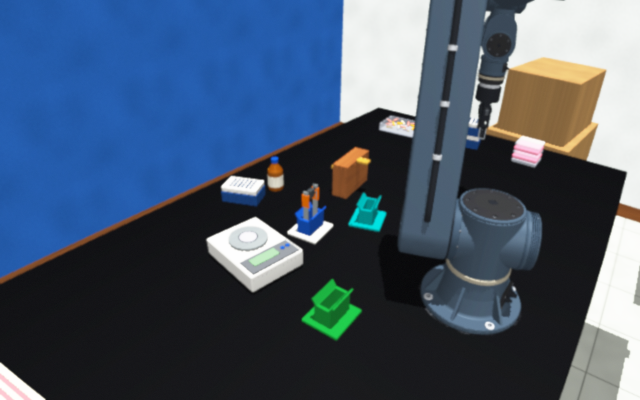

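View pics/wrist0.png

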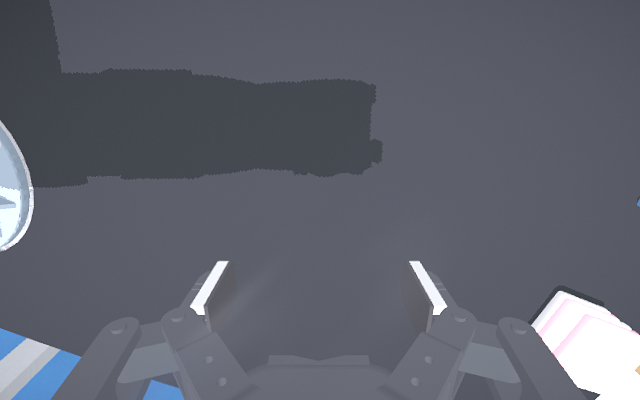

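The scene camera shows the case with its tab towards the robot at (258,268), and the tab itself at (243,250). The tongs with orange pads stand in a blue socket on a white foot at (328,190). The balance pan is at (388,156), the bottle at (363,282) and the rack at (405,262). Two look-alike stands, turquoise at (264,203) and green (325,103), are not meant.

```bash
cat > h.py <<'E'
from bench import telemetry, vision
import numpy as np, cv2
from scipy.spatial.transform import Rotation as Ro
def toolpose():
    s=telemetry.observe(); return Ro.from_quat(s["orientation"]).as_matrix(), np.array(s["position"]), s
def cloud(name,RT=None,p=None):
    """returns pic, depth, XYZ world (400x640x3)"""
    if name=="wrist": R0,p0,_=toolpose()
    pic,d=vision.camera(name); c=vision.get_calibration(name)
    v,u=np.mgrid[0:400,0:640].astype(np.float64)
    K=c["mtx"]; 
    x=(u-K[0,2])/K[0,0]; y=(v-K[1,2])/K[1,1]
    xd,yd=x.copy(),y.copy()
    for _ in range(15):
        r2=x*x+y*y; f=1+c["k1"]*r2; x=xd/f; y=yd/f
    P=np.stack([x*d,y*d,d],-1).astype(float)
    if name=="wrist":
        M=c["mount"]; P=P@M[:3,:3].T+M[:3,3]; W=P@R0.T+p0
    else: W=(P-c["t"])@c["R"]
    W[d<=0]=np.nan
    return pic,d,W
def proj(name,X,pose=None):
    c=vision.get_calibration(name); X=np.atleast_2d(X).astype(float)
    if name=="wrist":
        R0,p0=pose; M=c["mount"]; Pt=(X-p0)@R0; P=(Pt-M[:3,3])@M[:3,:3]
    else: P=X@c["R"].T+c["t"]
    x=P[:,0]/P[:,2]; y=P[:,1]/P[:,2]; f=1+c["k1"]*(x*x+y*y); K=c["mtx"]
    return np.stack([x*f*K[0,0]+K[0,2],y*f*K[1,1]+K[1,2]],-1)
def save(fn,pic,crop=None,sc=1):
    if crop: a,b,c_,d_=crop; pic=pic[b:d_,a:c_]
    pic=cv2.resize(pic,None,fx=sc,fy=sc,interpolation=cv2.INTER_CUBIC)
    cv2.imwrite(fn,np.ascontiguousarray(pic[:,:,::-1]))
def rect(pts):
    return cv2.minAreaRect(pts[:,:2].astype(np.float32))
E
python3 - <<'E'
from h import *
for cam in ["scene","side"]:
    pic,d,W=cloud(cam)
    np.savez(f"/tmp/{cam}.npz",pic=pic,d=d,W=W)
    for n in ["lid","lid_tab","tongs","tongs_grip","stand_socket","pan","rack","bottle","lid_hinge"]:
        for r in vision.silhouettes(cam,n)[:3]:
            m=r["region"]&np.isfinite(W[...,0]); q=W[m]
            if len(q)==0: continue
            print(cam,n,round(r["confidence"],2),np.round(r["bbox"]),m.sum(),np.round(np.median(q,0)),np.round(np.percentile(q,2,0)),np.round(np.percentile(q,98,0)))
    z=W[...,2]; print("bench z",np.nanmedian(z[(abs(z)<15)]))
E
```

```text
scene lid 0.93 [255. 264.  61.  61.] 1610 [ 569. -286.  122.] [ 506. -361.  111.] [ 604. -203.  126.]
scene lid 0.54 [326. 176.  24.  34.] 378 [503.  28. 118.] [427.  -5.   1.] [516.  59. 150.]
scene lid_tab 0.94 [256. 265.  59.  61.] 1550 [ 569. -285.  122.] [ 512. -358.  117.] [ 604. -202.  126.]
scene lid_tab 0.25 [361. 283.  27.  31.] 533 [ 782. -115.   79.] [ 752. -130.   10.] [801. -90. 122.]
scene tongs 0.69 [329. 179.  21.  33.] 385 [503.  33. 118.] [417.  -5.  -0.] [516.  95. 150.]
scene tongs_grip 0.91 [326. 177.  21.  34.] 355 [504.  28. 122.] [480.  -5.  18.] [516.  56. 150.]
scene stand_socket 0.84 [324. 102.  41.  44.] 927 [249. 260.  30.] [196. 216.   3.] [282. 315.  75.]
scene stand_socket 0.68 [263. 205.  40.  49.] 1238 [ 409. -141.   25.] [ 362. -191.    4.] [451. -80.  76.]
scene stand_socket 0.59 [326. 199.  46.  37.] 1007 [520.   3.  14.] [461. -32.   2.] [554.  75.  76.]
scene pan 0.94 [384. 160.  87.  81.] 3867 [542. 220.  61.] [421. 144.  15.] [640. 321.  73.]
scene rack 0.78 [403. 264.  56.  53.] 1840 [813.   9.  57.] [745. -39.   2.] [877.  70.  62.]
scene b
[... 851 characters left out ...]
ket 0.67 [332. 311.  60.  60.] 1949 [218. 288.  27.] [180. 227.   4.] [271. 327.  75.]
side pan 0.58 [256. 257.  97.  72.] 4283 [492. 267.  61.] [407. 162.  14.] [628. 338.  72.]
side rack 0.7 [243. 189.  42.  26.] 978 [787.  44.  48.] [735. -27.   5.] [852.  84.  62.]
side bottle 0.74 [312. 202.  17.  37.] 371 [498.  36. 117.] [486.  -3.  57.] [511.  59. 150.]
side bottle 0.59 [277. 174.  18.  36.] 445 [758. -87.  59.] [ 743. -134.    3.] [801. -72. 120.]
side lid_hinge 0.88 [353. 175.  34.  49.] 1337 [ 546. -237.   82.] [ 516. -357.    5.] [ 589. -193.  125.]
side lid_hinge 0.44 [350. 159.  31.  23.] 404 [ 557. -270.  122.] [ 505. -355.  105.] [ 596. -196.  126.]
bench z 0.1288302700217073
```

```bash
python3 - <<'E'
import numpy as np,cv2
from h import rect
for cam in ["scene","side"]:
    f=np.load(f"/tmp/{cam}.npz"); W=f["W"];pic=f["pic"].astype(int)
    def sel(x0,x1,y0,y1,z0,z1): 
        m=(W[...,0]>x0)&(W[...,0]<x1)&(W[...,1]>y0)&(W[...,1]<y1)&(W[...,2]>z0)&(W[...,2]<z1); return m
    q=W[sel(480,640,-390,-180,120,130)];print(cam,"lidtop",len(q),rect(q),np.median(q[:,2]))
    q=W[sel(480,640,-390,-180,114,119.0)];print(cam,"tabish",len(q),np.round(np.median(q,0)))
    q=W[sel(440,580,-60,120,3,7.5)];print(cam,"foot",len(q),rect(q))
    q=W[sel(440,580,-60,120,60,85)];print(cam,"lips",len(q),rect(q))
    r,g,b=pic[...,0],pic[...,1],pic[...,2]
    m=sel(440,580,-60,120,85,160)&(r>b+50)
    q=W[m];print(cam,"pads",len(q),rect(q),np.percentile(q,[3,97],0).round())
    m=sel(440,580,-60,120,85,160); q=W[m];print("tongs all",len(q),rect(q))
    q=W[sel(440,660,120,350,68,73)];print(cam,"pan",len(q),cv2.minEnclosingCircle(q[:,:2].astype(np.float32)),rect(q))
    q=W[sel(380,680,100,360,56,64)];print(cam,"bal",len(q),rect(q))
    pic=f["pic"]
    from h import save
    save(f"pics/{cam}_crop.png",pic,(210,130,450,310) if cam=="scene" else (200,130,400,290),3)
E
```

```text
scene lidtop 1323 ((552.0100708007812, -283.40582275390625), (97.29460906982422, 166.61578369140625), 9.352904319763184) 122.4559962644343
scene tabish 157 [ 585. -284.  118.]
scene foot 221 ((510.2282409667969, 30.089832305908203), (180.0344696044922, 139.2000732421875), 89.7546615600586)
scene lips 208 ((502.6107177734375, 24.668745040893555), (58.25838088989258, 83.54644775390625), 6.926055431365967)
scene pads 105 ((502.599365234375, 24.55178451538086), (24.185623168945312, 63.94989776611328), 8.094816207885742) [[495.  -6. 104.]
 [517.  56. 143.]]
tongs all 268 ((502.599365234375, 24.55178451538086), (24.185623168945312, 63.94989776611328), 8.094816207885742)
scene pan 617 ((515.9430541992188, 247.01686096191406), 92.87120819091797) ((528.7625122070312, 243.24041748046875), (139.3680419921875, 154.4768829345703), 84.31780242919922)
scene bal 1877 ((527.9553833007812, 236.7862548828125), (169.716796875, 219.10995483398438), 81.35968017578125)
side lidtop 322 ((546.8988647460938, -279.2813415527344), (96.72821044921875, 164.6833038330078), 6.472919940948486) 122.48349391600271
side tabish 67 [ 544. -273.  117.]
side foot 110 ((509.74945068359375, 29.325119018554688), (138.8045196533203, 163.60958862304688), 0.9296764731407166)
side lips 219 ((499.53338623046875, 28.17561912536621), (60.798282623291016, 87.62130737304688), 6.062089920043945)
side pads 165 ((499.83941650390625, 28.878742218017578), (24.608762741088867, 65.29328918457031), 7.075793743133545) [[485.  -3. 100.]
 [510.  60. 142.]]
tongs all 303 ((499.83941650390625, 28.878742218017578), (24.608762741088867, 65.29328918457031), 7.075793743133545)
side pan 719 ((547.693115234375, 237.42539978027344), 56.93463897705078) ((548.3128662109375, 237.943359375), (107.68788146972656, 111.96817016601562), 50.367652893066406)
side bal 1854 ((523.6363525390625, 242.7327423095703), (172.8946075439453, 221.8609619140625), 82.11003112792969)
```

View pics/scene_crop.png

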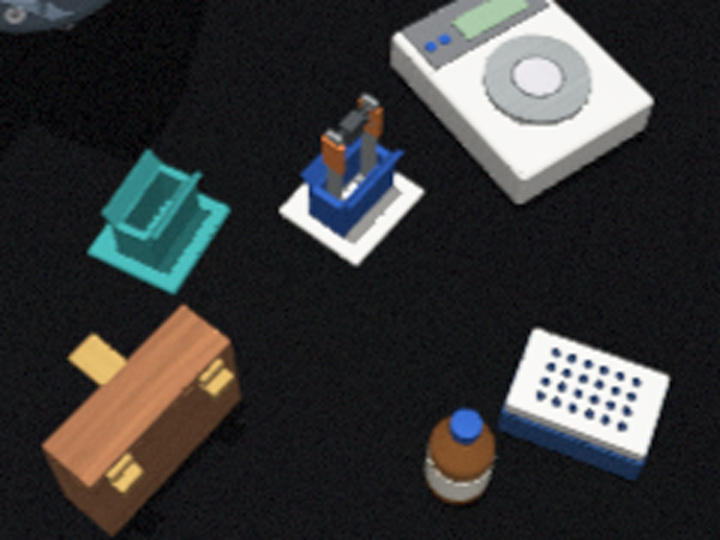

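View pics/side_crop.png

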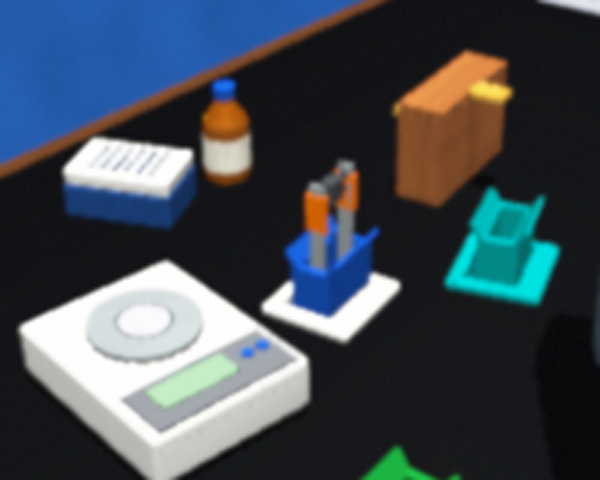

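Enlarged crops confirm that the tongs stand in the blue socket on the white foot. The case's tab faces the robot and its hinges are on the far side. Next I go closer and measure with the wrist camera.

```bash
cat >> h.py <<'E'
def Rdown(yaw): # tool x at yaw(deg), pointing down
    a=np.deg2rad(yaw); c,s=np.cos(a),np.sin(a)
    return np.array([[c,s,0],[s,-c,0],[0,0,-1.]])
def go(target,yaw=None,R=None):
    R0,p0,s=toolpose(); R1=Rdown(yaw) if R is None else R
    d=R0.T@(np.array(target)-p0); rv=np.rad2deg(Ro.from_matrix(R0.T@R1).as_rotvec())
    yw=np.rad2deg(np.arctan2(R0[1,0],R0[0,0]))
    print("t",round(s["time"],2),"pos",p0.round(1),"yaw",round(yw,2),"tilt",np.round(R0[:2,2],3),"F",np.round(s["force"],1),"open",round(s["opening"]*85.4,1),"q6",s["joint_pos"].round(2))
    print("total tool delta",d.round(1),"rot",rv.round(2))
E
python3 -c "
from h import *
go([450,-290,260],8)"
```

```text
t 1.15 pos [ 200.  -485.4  231.3] yaw 22.39 tilt [-0.  0.] F [-0.2  0.6 -0.2] open 85.4 q6 [-1.18  0.24 -0.01  1.32  0.    1.57]
total tool delta [305.6 -85.4 -28.7] rot [-0.    0.   14.39]
```

>>> carry_out --deltas "20 -6 -3 0 0 1.5 85; 35 -9 -4 0 0 1.8 85; 40 -10 -4 0 0 1.8 85; 40 -10 -4 0 0 1.8 85; 40 -10 -4 0 0 1.8 85; 40 -8 -4 0 0 1.8 85; 40 -5 -4 0 0 1.8 85; 30 -3 -2 0 0 1.5 85; 20 0 -1 0 0 1 85; 0 0 0 0 0 0 85"

```text
time: 2.15
position: [486.1, -341.7, 262.1]
orientation: [0.998, 0.059, 0.001, 0.001]
force: [0.3, -0.7, -0.2]
opening: 0.993
```

```bash
python3 - <<'E'
from h import *
go([450,-290,260],8)
pic,d,W=cloud("wrist"); save("pics/w1.png",pic); np.savez("/tmp/w1.npz",pic=pic,W=W)
def sel(x0,x1,y0,y1,z0,z1): return (W[...,0]>x0)&(W[...,0]<x1)&(W[...,1]>y0)&(W[...,1]<y1)&(W[...,2]>z0)&(W[...,2]<z1)
m=sel(440,680,-420,-150,100,140)
q=W[m];print(len(q),rect(q),np.percentile(q,[1,50,99],0).round(1))
E
```

```text
t 2.15 pos [ 486.1 -341.7  262.1] yaw 6.78 tilt [ 0.001 -0.001] F [ 0.3 -0.7 -0.2] open 84.8 q6 [-0.61  0.35  0.23  1.44 -0.    2.41]
total tool delta [-29.7 -55.6   2. ] rot [ 0.06 -0.06 -1.22]
13799 ((556.976806640625, -279.6300964355469), (111.76811981201172, 168.4048309326172), 7.366936206817627) [[ 506.3 -359.5  103.4]
 [ 568.7 -281.1  122.9]
 [ 615.1 -197.2  124.7]]
```

View pics/w1.png

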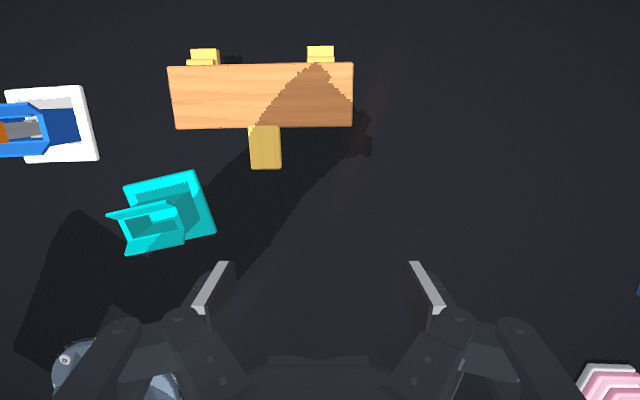

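Wrist view: the lid is at (260,95), the tab at (265,147) towards the robot, and the hinges are at the top, (203,57) and (320,53). Now to fit the case precisely.

```bash
python3 - <<'E'
from h import *
f=np.load("/tmp/w1.npz"); W=f["W"]; pic=f["pic"].astype(float)
def sel(x0,x1,y0,y1,z0,z1): return (W[...,0]>x0)&(W[...,0]<x1)&(W[...,1]>y0)&(W[...,1]<y1)&(W[...,2]>z0)&(W[...,2]<z1)
m=sel(440,680,-420,-150,110,135)
for (u,v) in [(265,150),(200,100),(203,57),(300,100)]: print(pic[v,u],W[v,u].round(1))
sat=pic[...,2]/np.maximum(pic[...,0],1); gr=pic[...,1]/np.maximum(pic[...,0],1)
tab=m&(gr>0.76); wood=m&(gr<0.72)
k=np.ones((3,3),np.uint8)
tab=cv2.morphologyEx(tab.astype(np.uint8),cv2.MORPH_OPEN,k)>0
wood=cv2.morphologyEx(wood.astype(np.uint8),cv2.MORPH_OPEN,k)>0
print("wood",wood.sum(),rect(W[wood]),np.median(W[wood][:,2]))
n,l,st,c=cv2.connectedComponentsWithStats(tab.astype(np.uint8))
for i in range(1,n):
    if st[i,4]>50: q=W[l==i]; print("brass",st[i],rect(q),np.median(q,0).round(1))
(cx,cy),(w,h),a=rect(W[wood])
print(cx,cy,w,h,a)
E
```

```text
[212. 180.  98.] [ 519.7 -285.3  122.5]
[252. 192. 129.] [ 558.8 -222.3  121.9]
[255. 246. 146.] [ 597.4 -218.2  104. ]
[186. 132.  86.] [ 569.2 -314.2  122.2]
wood 3577 ((573.0565185546875, -317.1085205078125), (55.18803787231445, 89.41150665283203), 7.925294876098633) 123.0735995776038
brass [307  56  45  37 753] ((601.1414184570312, -341.42779541015625), (47.98802185058594, 24.074398040771484), 54.40073013305664) [ 598.4 -345.4  122.7]
brass [186  59  29   7 182] ((591.6694946289062, -219.4578857421875), (5.984898090362549, 25.15015411376953), 5.902037620544434) [ 592.1 -219.3  116.5]
brass [ 167   64  142   58 5331] ((568.356689453125, -257.95013427734375), (49.06708526611328, 127.52033996582031), 7.322216987609863) [ 573.  -248.9  123. ]
brass [189 119  21   8 107] ((538.3528442382812, -221.46615600585938), (6.522192478179932, 20.370197296142578), 6.593180179595947) [ 537.4 -223.6  122.8]
brass [176 122  12   6  64] ((534.6814575195312, -204.7501983642578), (4.7663140296936035, 11.189061164855957), 6.723482131958008) [ 534.5 -204.9  122.6]
brass [213 122  16   5  61] ((539.3211669921875, -242.13438415527344), (3.709810972213745, 14.7001314163208), 7.277820110321045) [ 539.7 -240.7  123. ]
brass [ 247  125   35   44 1386] ((522.365478515625, -284.18133544921875), (41.89485549926758, 30.613130569458008), 7.22628927230835) [ 523.3 -284.6  122.9]
573.0565185546875 -317.1085205078125 55.18803787231445 89.41150665283203 7.925294876098633
```

>>> carry_out --deltas "0 0 0 0 0 -8.5 85; 0 0 0 0 0 -8.5 85; 0 0 0 0 0 -8.5 85; 0 0 0 0 0 -8.5 85; 0 0 0 0 0 -8.5 85; 0 0 0 0 0 -8.5 85; 0 0 0 0 0 -8.5 85; 0 0 0 0 0 -8.5 85; 0 0 0 0 0 -8.5 85; 0 0 0 0 0 -8.5 85"

```text
time: 3.2
position: [473.7, -344.9, 262.5]
orientation: [0.689, 0.725, -0.001, -0.001]
force: [0.2, 0.1, 0.1]
opening: 0.994
```

>>> carry_out --deltas "0 0 0 0 0 -8.5 85; 0 0 0 0 0 -8.5 85; 0 0 0 0 0 -8.5 85; 0 0 0 0 0 -8.5 85; 0 0 0 0 0 -8.5 85; 0 0 0 0 0 -8.5 85; 0 0 0 0 0 -8.5 85; 0 0 0 0 0 -8.5 85; 0 0 0 0 0 -8.5 85; 0 0 0 0 0 -8.5 85"

```text
time: 4.2
position: [460.7, -348.7, 263.8]
orientation: [0.01, 1.0, -0.0, -0.004]
force: [0.1, -0.1, -0.1]
opening: 0.998
```

```bash
python3 - <<'E'
from h import *
go([515.3,-285,98],187.35)
E
```

```text
t 4.2 pos [ 460.7 -348.7  263.8] yaw 178.84 tilt [-0.008 -0.   ] F [ 0.1 -0.1 -0.1] open 85.2 q6 [-0.65  0.33  0.2   1.44 -0.   -0.63]
total tool delta [-54.6  64.9 165.3] rot [ 0.02 -0.44 -8.51]
```

>>> carry_out --deltas "-15 18 15 0 0 -4 85; -18 22 30 0 -0.4 -4 85; -18 22 25 0 0 -0.5 85; -4 3 10 0 0 0 85; 0 0 0 0 0 0 85"

```text
time: 4.7
position: [507.1, -282.2, 182.7]
orientation: [-0.067, 0.998, -0.001, 0.0]
force: [-0.6, -0.8, -0.4]
opening: 0.995
```

```bash
python3 - <<'E'
from h import *
go([515.3,-285,98],187.35)
pic,d,W=cloud("wrist"); save("pics/w2.png",pic); np.savez("/tmp/w2.npz",pic=pic,W=W)
R0,p0,_=toolpose(); print(proj("wrist",[[515.3,-285,122]],(R0,p0)))
E
```

```text
t 4.7 pos [ 507.1 -282.2  182.7] yaw -172.29 tilt [ 0.    -0.002] F [-0.6 -0.8 -0.4] open 85.0 q6 [-0.51  0.35  0.02  1.24 -0.   -0.64]
total tool delta [-7.7 -3.7 84.7] rot [-0.12  0.    0.36]
[[312.50476414 229.24994248]]
```

View pics/w2.png

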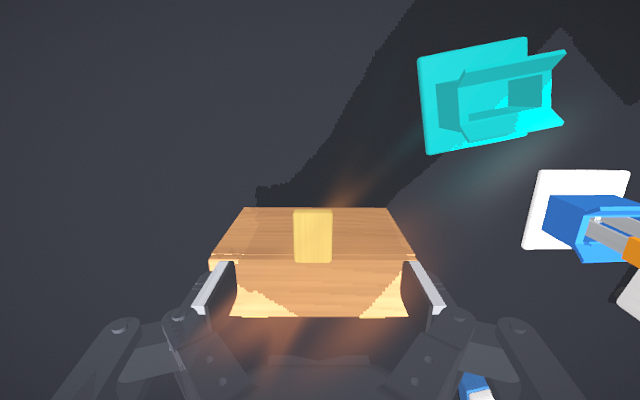

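>>> carry_out --deltas "-4 -2 15 0 0 0.3 85; -4 -2 28 0 0 0 80; 0 0 28 0 0 0 70; 0 0 13 0 0 0 60; 0 0 3 0 0 0 50; 0 0 0 0 0 0 50"

```text
time: 5.35
position: [515.5, -294.8, 102.3]
orientation: [-0.06, 0.998, -0.005, 0.005]
force: [-0.1, 0.6, 0.2]
opening: 0.582
```

```bash
python3 - <<'E'
from h import *
go([515.3,-285,98],187.35)
pic,d,W=cloud("wrist"); save("pics/w3.png",pic)
E
```

```text
t 5.35 pos [ 515.5 -294.8  102.3] yaw -173.09 tilt [ 0.01 -0.01] F [-0.1  0.6  0.2] open 49.7 q6 [-0.52  0.41 -0.1   1.05 -0.   -0.64]
total tool delta [-0.9  9.8  4.2] rot [-0.63  0.5  -0.44]
```

View pics/w3.png

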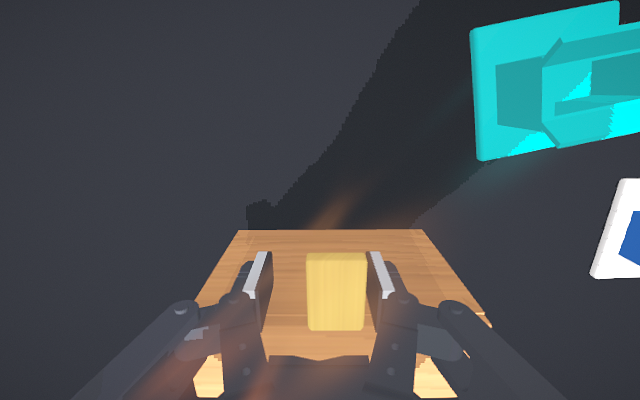

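>>> carry_out --deltas "0 6 3 -0.3 0.3 -0.4 50; 0 4 1 -0.3 0.2 0 50; 0 0 0 0 0 0 50"

```text
time: 5.7
position: [515.4, -285.5, 101.3]
orientation: [-0.064, 0.998, -0.001, 0.002]
force: [0.5, -0.8, 0.6]
opening: 0.585
```

```bash
python3 - <<'E'
from h import *
go([515.3,-285,98],187.35)
E
```

```text
t 5.7 pos [ 515.4 -285.5  101.3] yaw -172.71 tilt [ 0.004 -0.002] F [ 0.5 -0.8  0.6] open 49.9 q6 [-0.51  0.41 -0.1   1.05 -0.   -0.63]
total tool delta [0.1 0.6 3.3] rot [-0.15  0.19 -0.06]
```

>>> carry_out --deltas "0 0.5 2.5 0 0.2 0 40; 0 0 1 0 0 0 25; 0 0 0 0 0 0 25; 0 0 0 0 0 0 25; 0 0 0 0 0 0 25" --squeeze 30

```text
time: 6.2
position: [515.9, -285.9, 98.8]
orientation: [-0.064, 0.998, -0.003, 0.0]
force: [-0.4, -0.2, 1.6]
opening: 0.343
```

```bash
python3 - <<'E'
from h import *
go([515.3,-285,98],187.35)
R0,p0,_=toolpose()
# arc plan: hinge
c,s=np.cos(np.deg2rad(7.35)),np.sin(np.deg2rad(7.35))
g=p0+R0@[0,0,-19]; ex=np.array([c,s,0])
r=82.0; h=np.array([g[0],g[1],112])+82*ex
a0=np.arctan2(5,82)
for t in np.arange(0,1.93,0.1):
    R=np.hypot(82,5)
    pos=h-ex*R*np.cos(t+a0)+np.array([0,0,R*np.sin(t+a0)])+[0,0,-19]
    d=pos-p0; print(round(t,2),pos.round(1),"tool dx %.1f dz %.1f"%(-d@ex,-d[2]))
E
```

```text
t 6.2 pos [ 515.9 -285.9   98.8] yaw -172.68 tilt [ 0.001 -0.006] F [-0.4 -0.2  1.6] open 29.3 q6 [-0.5   0.42 -0.1   1.05 -0.   -0.63]
total tool delta [0.5 0.9 0.8] rot [-0.33 -0.   -0.03]
0.0 [ 515.9 -285.8   98. ] tool dx -0.0 dz 0.8
0.1 [ 516.8 -285.6  106.2] tool dx -0.9 dz -7.4
0.2 [ 518.5 -285.4  114.2] tool dx -2.6 dz -15.4
0.3 [ 521.  -285.1  122. ] tool dx -5.1 dz -23.2
0.4 [ 524.2 -284.7  129.5] tool dx -8.4 dz -30.8
0.5 [ 528.2 -284.2  136.7] tool dx -12.4 dz -37.9
0.6 [ 532.9 -283.6  143.4] tool dx -17.1 dz -44.6
0.7 [ 538.2 -282.9  149.7] tool dx -22.5 dz -50.9
0.8 [ 544.1 -282.1  155.3] tool dx -28.5 dz -56.5
0.9 [ 550.5 -281.3  160.3] tool dx -34.9 dz -61.6
1.0 [ 557.4 -280.4  164.7] tool dx -41.9 dz -65.9
1.1 [ 564.7 -279.5  168.3] tool dx -49.3 dz -69.6
1.2 [ 572.4 -278.5  171.2] tool dx -56.9 dz -72.5
1.3 [ 580.2 -277.5  173.3] tool dx -64.9 dz -74.6
1.4 [ 588.3 -276.4  174.7] tool dx -73.0 dz -75.9
1.5 [ 596.4 -275.4  175.1] tool dx -81.2 dz -76.4
1.6 [ 604.5 -274.3  174.8] tool dx -89.4 dz -76.0
1.7 [ 612.6 -273.3  173.7] tool dx -97.5 dz -74.9
1.8 [ 620.5 -272.3  171.7] tool dx -105.5 dz -72.9
1.9 [ 628.2 -271.3  169. ] tool dx -113.2 dz -70.2
```

>>> carry_out --deltas "0 0 -4 0 0 0 25; -1 0 -7 0 0 0 25; -2 0 -8 0 0 0 25; -3 0 -8 0 0 0 25; -3.5 0 -7.5 0 0 0 25; -4 0 -7 0 0 0 25; 0 0 0 0 0 0 25"

```text
time: 6.9
position: [530.8, -283.8, 142.5]
orientation: [-0.064, 0.998, -0.003, -0.0]
force: [1.8, -2.7, -5.1]
opening: 0.346
```

```bash
python3 - <<'E'
from h import *
go([550.5,-281.3,160.3],187.35)
E
```

```text
t 6.9 pos [ 530.8 -283.8  142.5] yaw -172.66 tilt [-0.    -0.005] F [ 1.8 -2.7 -5.1] open 29.6 q6 [-0.49  0.41  0.    1.17 -0.   -0.62]
total tool delta [-19.9  -0.1 -17.9] rot [-0.3  -0.06 -0.01]
```

>>> carry_out --deltas "-5 0 -7 0 0 0 25; -6 0 -6 0 0 0 25; -6.5 0 -5 0 0 0 25; -7 0 -4.5 0 0 0 25; -7 0 -3.5 0 0 0 25; -7 0 -3 0 0 0 25; 0 0 0 0 0 0 25"

```text
time: 7.6
position: [569.8, -278.7, 172.8]
orientation: [-0.063, 0.998, -0.003, -0.003]
force: [-1.8, -4.0, -3.3]
opening: 0.34
```

```bash
python3 - <<'E'
from h import *
go([604.5,-274.3,174.8],187.35)
E
```

```text
t 7.6 pos [ 569.8 -278.7  172.8] yaw -172.72 tilt [-0.006 -0.006] F [-1.8 -4.  -3.3] open 29.0 q6 [-0.45  0.45  0.15  1.28 -0.01 -0.58]
total tool delta [-35.   -0.1  -2.2] rot [-0.28 -0.4  -0.07]
```

>>> carry_out --deltas "-7 0 -1 0 0 0 25; -8 0 -1 0 0 0 25; -8 0 0 0 0 0 25; -8 0 0 0 0 0 25; -7 0 0.5 0 0 0 25; 0 0 0 0 0 0 25"

```text
time: 8.2
position: [606.6, -273.9, 176.8]
orientation: [-0.063, 0.998, -0.003, -0.004]
force: [-1.6, -3.8, -4.0]
opening: 0.342
```

```bash
python3 - <<'E'
from h import *
go([620.5,-272.3,171.7],187.35)
for cam in ["scene","side"]:
    pic,d,W=cloud(cam); save(f"pics/{cam}4.png",pic,(200,200,360,310) if cam=="scene" else (300,100,420,220),4)
E
```

```text
t 8.2 pos [ 606.6 -273.9  176.8] yaw -172.81 tilt [-0.008 -0.007] F [-1.6 -3.8 -4. ] open 29.2 q6 [-0.42  0.51  0.26  1.33 -0.01 -0.55]
total tool delta [-14.   -0.1   5. ] rot [-0.33 -0.52 -0.16]
```

View pics/side4.png

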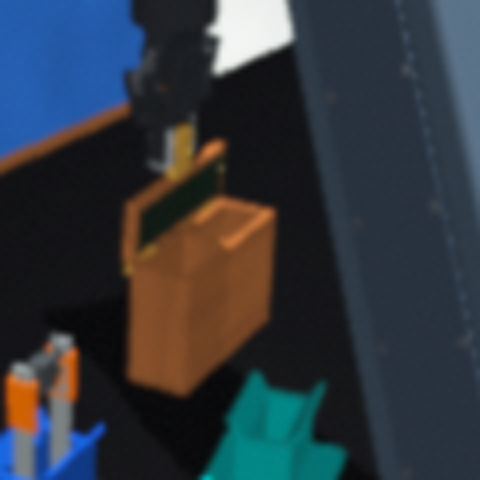

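The lid is a little past upright and still held by its tab. I take it on to about 1.83.

>>> carry_out --deltas "-6 0 1 0 0 0 25; -6 0 2 0 0 0 25; -4 0 1.5 0 0 0 25; 0 0 0 0 0 0 25; 0 0 0 0 0 0 25"

```text
time: 8.8
position: [622.9, -271.8, 173.5]
orientation: [-0.062, 0.998, -0.003, -0.003]
force: [-2.5, -3.0, 2.2]
opening: 0.344
```

```bash
python3 - <<'E'
from h import *
go([621.5,-272.3,171.7],187.35)
E
```

```text
t 8.8 pos [ 622.9 -271.8  173.5] yaw -172.84 tilt [-0.006 -0.007] F [-2.5 -3.   2.2] open 29.4 q6 [-0.41  0.53  0.29  1.33 -0.01 -0.53]
total tool delta [ 1.4 -0.4  1.8] rot [-0.34 -0.41 -0.19]
```

>>> carry_out --deltas "0 0 0 0 0 0 40; 0 0 0 0 0 0 50; 0 0 0 0 0 0 60; 0 0 -10 0 0 0 60; 0 0 -25 0 0 0 60; 0 0 -30 0 0 0 60; 5 0 -30 0 0.4 0.2 60; 5 0 -10 0 0 0 60; 0 0 0 0 0 0 60"

```text
time: 9.7
position: [614.6, -270.7, 285.0]
orientation: [-0.062, 0.998, -0.003, -0.004]
force: [-0.7, -0.8, -0.3]
opening: 0.7
```

```bash
python3 - <<'E'
from h import *
go([615,-272.3,270],187.35)
pic,d,W=cloud("wrist"); save("pics/w5.png",pic); np.savez("/tmp/w5.npz",pic=pic,W=W)
for n in ["brass_weight","steel_weight_mid","pocket_a"]:
    for r in vision.silhouettes("wrist",n)[:3]:
        m=r["region"]&np.isfinite(W[...,0]); q=W[m]; print(n,round(r["confidence"],2),np.round(r["bbox"]),np.median(q,0).round(1))
pic,d,W=cloud("side"); save("pics/s5.png",pic,(280,80,440,220),4)
E
```

```text
t 9.7 pos [ 614.6 -270.7  285. ] yaw -172.95 tilt [-0.009 -0.006] F [-0.7 -0.8 -0.3] open 59.8 q6 [-0.41  0.51  0.53  1.6  -0.01 -0.53]
total tool delta [-0.4 -1.6 15. ] rot [-0.26 -0.53 -0.29]
brass_weight 0.58 [289. 136.  25.  31.] [ 571.3 -313.9   45.6]
steel_weight_mid 0.63 [349. 135.  28.  22.] [ 561.6 -240.6   46. ]
pocket_a 0.83 [317. 175. 173. 123.] [ 595.1 -274.   114.2]
```

View pics/w5.png

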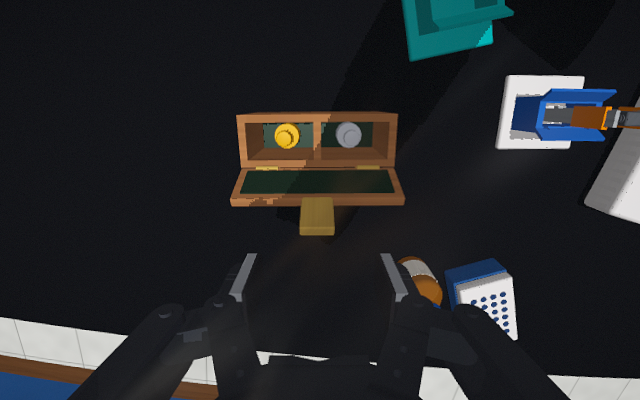

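View pics/s5.png

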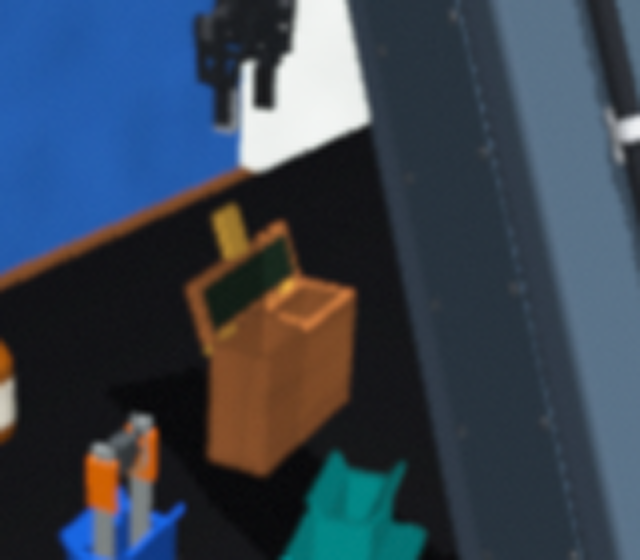

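The lid rests open on its stop. The yellow brass weight is at (288,135), in the -y pocket (pocket_b), and the silver one at (348,135). Next I fit the weight, the pocket and the tongs.

```bash
python3 - <<'E'
from h import *
f=np.load("/tmp/w5.npz"); W=f["W"]; pic=f["pic"]; pf=pic.astype(float)
def sel(x0,x1,y0,y1,z0,z1): return (W[...,0]>x0)&(W[...,0]<x1)&(W[...,1]>y0)&(W[...,1]<y1)&(W[...,2]>z0)&(W[...,2]<z1)
c,s=np.cos(np.deg2rad(7.35)),np.sin(np.deg2rad(7.35))
def uv(q): q=np.asarray(q); return np.c_[q[:,0]*c+q[:,1]*s,-q[:,0]*s+q[:,1]*c]
for nm,y0,y1 in [("brass",-345,-290),("steel",-270,-215)]:
    q=W[sel(520,620,y0,y1,71,84)]; print(nm,"knob",len(q),cv2.minEnclosingCircle(q[:,:2].astype(np.float32)),np.median(q,0).round(1), uv([np.median(q,0)]).round(1))
q=W[sel(500,620,-380,-180,109,114.5)]; e=uv(q); print("case top",len(q),np.percentile(e,[0.5,50,99.5],0).round(1),rect(q),np.median(q[:,2]))
# tongs/stand
q=W[sel(440,580,-60,120,60,80)];print("lips",len(q),rect(q))
q=W[sel(440,580,-60,120,2,9)];print("foot",len(q),rect(q))
m=sel(440,580,-60,120,85,160)
q=W[m];print("tongs",len(q),rect(q),np.percentile(q,[2,98],0).round())
save("pics/w5c.png",pic,(220,90,420,220),4)
save("pics/w5d.png",pic,(480,40,640,220),4)
E
```

```text
brass knob 296 ((569.8362426757812, -317.8047790527344), 38.56903076171875) [ 576.9 -316.9   78.7] [[ 531.6 -388.1]]
steel knob 298 ((563.279052734375, -244.96115112304688), 34.310909271240234) [ 565.5 -238.5   78.7] [[ 530.4 -308.8]]
case top 3262 [[ 500.8 -432.2]
 [ 525.5 -348.1]
 [ 556.5 -265. ]] ((569.3253784179688, -278.03253173828125), (56.711143493652344, 168.17491149902344), 7.666549205780029) 112.96875412224381
lips 2158 ((500.32159423828125, 28.458127975463867), (60.424217224121094, 84.59591674804688), 8.24854850769043)
foot 737 ((509.983154296875, 28.92392349243164), (139.73521423339844, 177.8990478515625), 0.057371560484170914)
tongs 1584 ((501.1609191894531, 25.901966094970703), (22.550138473510742, 58.15277099609375), 8.136988639831543) [[488.  -3.  88.]
 [515.  54. 151.]]
```

View pics/w5c.png

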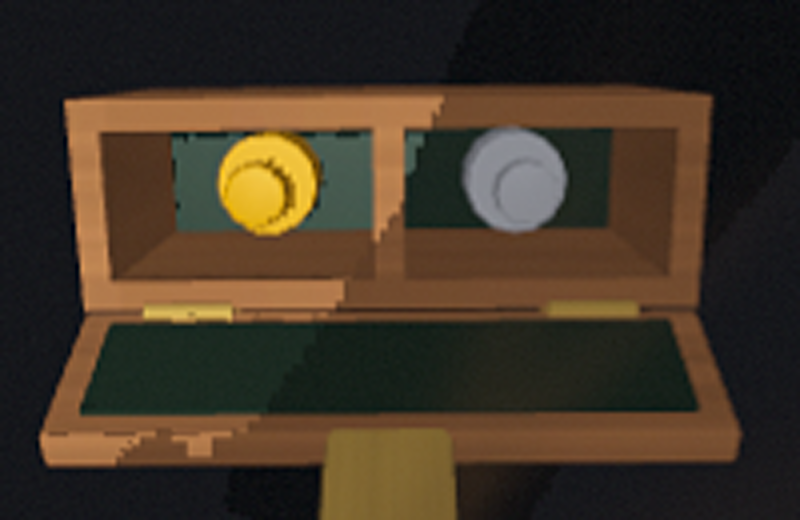

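```bash
python3 - <<'E'
from h import *
W=np.load("/tmp/w5.npz")["W"]
for p in [(284,138),(283,137),(286,139)]: print(W[p[1],p[0]].round(1))
go([500,27,235],188)
E
```

```text
[ 574.  -316.3   79.1]
[ 573.  -317.6   79.1]
[ 574.8 -313.9   79.4]
t 9.95 pos [ 614.  -270.2  281.5] yaw -172.94 tilt [-0.014 -0.004] F [ 0.4  0.6 -0.7] open 59.8 q6 [-0.41  0.51  0.53  1.6  -0.01 -0.53]
total tool delta [ 75.9 309.1  47. ] rot [-0.1  -0.79 -0.94]
```

>>> carry_out --deltas "4 18 0 0 -0.4 0 85; 10 38 4 0 -0.4 -0.5 85; 10 44 6 0 0 -0.5 85; 10 44 8 0 0 0 85; 10 44 8 0 0 0 85; 10 44 8 0 0 0 85; 10 44 6 0 0 0 85; 8 35 4 0 0 0 85; 4 15 2 0 0 0 85; 0 0 0 0 0 0 85"

```text
time: 10.95
position: [484.2, 52.7, 220.8]
orientation: [-0.07, 0.998, 0.001, -0.008]
force: [0.4, -0.8, -0.3]
opening: 0.997
```

```bash
python3 - <<'E'
from h import *
go([500,27,235],188)
E
```

```text
t 10.95 pos [484.2  52.7 220.8] yaw -172.01 tilt [-0.017  0.001] F [ 0.4 -0.8 -0.3] open 85.2 q6 [ 0.11  0.19 -0.1   1.29  0.   -0.03]
total tool delta [-11.8 -27.6 -14.5] rot [ 0.2  -0.93 -0.01]
```

>>> carry_out --deltas "-4 -10 -6 0 -0.5 0 85; -5 -12 -6 0 -0.4 0 85; -2 -5 -2 0 0 0 85; 0 0 0 0 0 0 85"

```text
time: 11.35
position: [501.2, 23.0, 235.0]
orientation: [-0.069, 0.998, 0.001, -0.0]
force: [-0.4, 0.0, 0.4]
opening: 0.994
```

```bash
python3 - <<'E'
from h import *
go([500,27,235],188)
pic,d,W=cloud("wrist"); save("pics/w6.png",pic); np.savez("/tmp/w6.npz",pic=pic,W=W)
pf=pic.astype(float)
def sel(x0,x1,y0,y1,z0,z1): return (W[...,0]>x0)&(W[...,0]<x1)&(W[...,1]>y0)&(W[...,1]<y1)&(W[...,2]>z0)&(W[...,2]<z1)
q=W[sel(440,580,-60,120,60,80)];print("lips",len(q),rect(q))
q=W[sel(440,580,-40,100,2,9)];print("foot",len(q),rect(q))
m=sel(440,580,-40,100,85,160)
q=W[m];print("tongs",len(q),rect(q),np.percentile(q,[2,98],0).round())
q=W[sel(440,580,-40,100,146,156)];print("tongs top",len(q),rect(q),np.median(q,0))
E
```

```text
t 11.35 pos [501.2  23.  235. ] yaw -172.08 tilt [-0.     0.002] F [-0.4  0.   0.4] open 84.9 q6 [ 0.04  0.2  -0.06  1.32  0.   -0.09]
total tool delta [0.7 4.1 0. ] rot [ 0.14  0.01 -0.08]
lips 1500 ((500.5301513671875, 29.279369354248047), (60.54255676269531, 82.19969177246094), 8.062294006347656)
foot 471 ((510.02166748046875, 29.887577056884766), (139.36463928222656, 139.8505096435547), 89.95989227294922)
tongs 1578 ((500.7491760253906, 29.317609786987305), (22.473386764526367, 60.21574401855469), 8.078287124633789) [[486.  -1.  97.]
 [510.  57. 151.]]
tongs top 537 ((500.859375, 29.416969299316406), (16.51609230041504, 55.837684631347656), 7.891953945159912) [500.32466689  29.59903904 147.3438106 ]
```

View pics/w6.png

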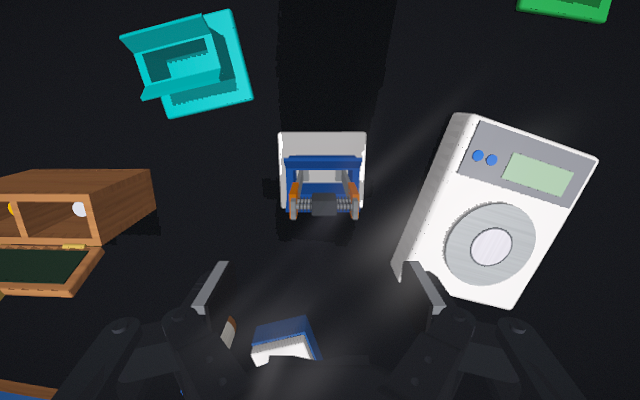

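```bash
python3 - <<'E'
from h import *
f=np.load("/tmp/w6.npz"); W=f["W"]; pic=f["pic"]
def sel(x0,x1,y0,y1,z0,z1): return (W[...,0]>x0)&(W[...,0]<x1)&(W[...,1]>y0)&(W[...,1]<y1)&(W[...,2]>z0)&(W[...,2]<z1)
m=sel(440,680,140,340,66,76)
q=W[m]; print(np.median(q[:,2]),len(q),rect(q))
g=cv2.cvtColor(pic,cv2.COLOR_RGB2GRAY)
# ellipse by plane points z>68
mm=(W[...,2]>66.5)&(W[...,2]<75)&(W[...,0]>470)&(W[...,1]>160)&(W[...,1]<310); mm=cv2.morphologyEx(mm.astype(np.uint8),cv2.MORPH_OPEN,np.ones((3,3),np.uint8))
cs,_=cv2.findContours(mm,cv2.RETR_EXTERNAL,cv2.CHAIN_APPROX_NONE); cc=max(cs,key=cv2.contourArea)[:,0]
P=np.array([W[v,u] for u,v in cc]); P=P[np.isfinite(P[:,0])]
from scipy.optimize import least_squares
r=least_squares(lambda p:np.hypot(P[:,0]-p[0],P[:,1]-p[1])-p[2],[545,240,55],loss="soft_l1"); print(r.x, P[:,2].mean())
go([500.7,29.3,175],188.05)
E
```

```text
70.78786354738642 6216 ((522.065673828125, 254.9056396484375), (140.75807189941406, 164.2493896484375), 89.51972961425781)
[548.95604797 238.59375076  54.32075579] 69.68828942443103
t 11.4 pos [501.1  23.2 234.9] yaw -172.08 tilt [-0.     0.003] F [-0.1 -0.2 -0.9] open 84.9 q6 [ 0.04  0.2  -0.06  1.32  0.   -0.09]
total tool delta [-0.4  5.9 59.9] rot [ 0.14  0.   -0.13]
```

>>> carry_out --deltas "0 4 10 0 0 0 85; 0 2 20 0 0 0 85; 0 0 20 0 0 0 85; 0 0 12 0 0 0 85; 0 0 3 0 0 0 85; 0 0 0 0 0 0 85"

```text
time: 12.0
position: [499.3, 29.2, 164.4]
orientation: [-0.067, 0.998, 0.002, -0.001]
force: [0.1, 0.5, 1.1]
opening: 0.993
```

```bash
python3 - <<'E'
from h import *
go([500.7,29.3,98],188.05)
E
```

```text
t 12.0 pos [499.3  29.2 164.4] yaw -172.27 tilt [-0.002  0.003] F [0.1 0.5 1.1] open 84.8 q6 [ 0.06  0.23 -0.2   1.14  0.   -0.08]
total tool delta [-1.6 -0.3 66.4] rot [ 0.19 -0.12 -0.32]
```

>>> carry_out --deltas "-0.8 0 10 0.1 -0.1 -0.2 85; -0.8 0 18 0.1 0 -0.1 85; 0 0 18 0 0 0 85; 0 0 14 0 0 0 85; 0 0 5 0 0 0 85; 0 0 0 0 0 0 85"

```text
time: 12.6
position: [502.9, 30.0, 97.7]
orientation: [-0.071, 0.997, -0.0, 0.002]
force: [-0.3, -0.3, 0.4]
opening: 0.991
```

```bash
python3 - <<'E'
from h import *
go([500.7,29.3,98],188.05)
pic,d,W=cloud("wrist"); save("pics/w7.png",pic)
E
```

```text
t 12.6 pos [502.9  30.   97.7] yaw -171.9 tilt [ 0.005 -0.   ] F [-0.3 -0.3  0.4] open 84.6 q6 [ 0.06  0.28 -0.31  0.97 -0.   -0.08]
total tool delta [ 2.2 -0.4 -0.4] rot [-0.06  0.28  0.05]
```

View pics/w7.png

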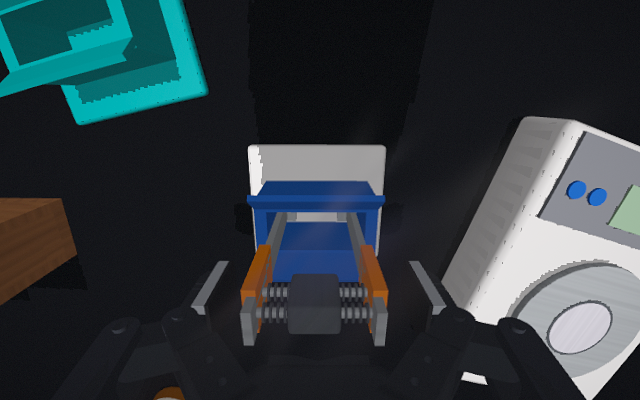

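>>> carry_out --deltas "1.5 0 0 0 0.3 0 75; 0.5 0 0 0 0 0 65; 0 0 0 0 0 0 60; 0 0 0 0 0 0 56; 0 0 0 0 0 0 56; 0 0 0 0 0 0 56; 0 0 0 0 0 0 56" --squeeze 40

```text
time: 13.35
position: [502.5, 29.8, 100.6]
orientation: [-0.071, 0.998, -0.001, 0.002]
force: [0.3, 0.2, -1.9]
opening: 0.653
```

```bash
python3 - <<'E'
from h import *
go([500.7,29.3,98],188.05)
E
```

```text
t 13.35 pos [502.5  29.8 100.6] yaw -171.9 tilt [ 0.004 -0.001] F [ 0.3  0.2 -1.9] open 55.8 q6 [ 0.06  0.28 -0.31  0.98 -0.   -0.08]
total tool delta [ 1.9 -0.2  2.6] rot [-0.08  0.23  0.05]
```

>>> carry_out --deltas "0 0 -5 0 0 0 56; 0 0 -10 0 0 0 56; 0 0 -15 0 0 0 56; 0 0 -18 0 0 0 56; 0 0 -18 0 0 0 56; 0 0 -18 0 0 0 56; 0 0 -16 0 0 0 56; 0 0 -10 0 0 0 56; 0 0 -4 0 0 0 56; 0 0 0 0 0 0 56"

```text
time: 14.35
position: [501.6, 29.8, 224.1]
orientation: [-0.071, 0.998, -0.001, 0.003]
force: [-0.1, -0.9, -1.9]
opening: 0.657
```

```bash
python3 - <<'E'
from h import *
go([574,-317,290],187.4)
pic,d,W=cloud("side"); save("pics/s8.png",pic,(240,100,400,250),4)
pic,d,W=cloud("wrist"); save("pics/w8.png",pic)
E
```

```text
t 14.35 pos [501.6  29.8 224.1] yaw -171.9 tilt [ 0.005 -0.001] F [-0.1 -0.9 -1.9] open 56.1 q6 [ 0.06  0.2  -0.08  1.28 -0.   -0.08]
total tool delta [ -23.2 -353.7  -65.2] rot [-0.09  0.3   0.7 ]
```

View pics/w8.png

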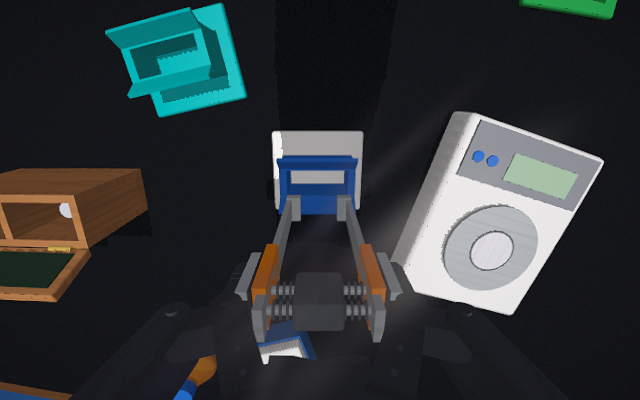

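View pics/s8.png

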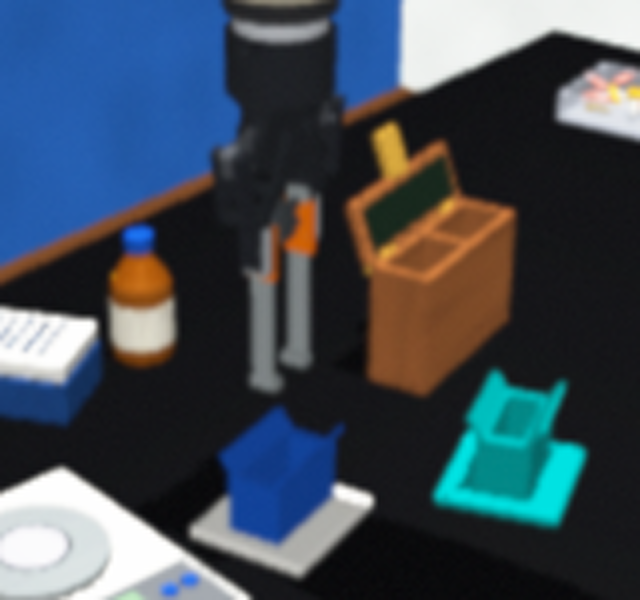

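```bash
python3 - <<'E'
from h import *
R0,p0,_=toolpose(); pic,d,W=cloud("wrist")
for u,v in [(294,208),(296,212),(346,208),(344,212),(290,215),(350,215),(265,275),(372,275),(320,300)]:
    print((u,v),((W[v,u]-p0)@R0).round(1))
T=(W-p0)@R0
m=(T[...,2]>60)&(T[...,2]<100)&(abs(T[...,0])<40)&(abs(T[...,1])<45)
q=T[m]; print(len(q),np.percentile(q,[1,50,99],0).round(1))
for sgn in (-1,1):
    k=q[np.sign(q[:,1])==sgn]; print(sgn,len(k),np.percentile(k,[2,50,98],0).round(1))
go([572,-317,262],187.4)
E
```

```text
(294, 208) [  1.7 -18.8  82.6]
(296, 212) [ -1.3 -17.2  81.3]
(346, 208) [ 2.7 23.7 80.3]
(344, 212) [-1.5 22.3 82.2]
(290, 215) [  1.2 -20.8  68.4]
(350, 215) [ 8.7 23.6 49.5]
(265, 275) [ 11.6 -22.6 -31. ]
(372, 275) [ 11.5  25.2 -30.8]
(320, 300) [  7.1   1.9 -42.6]
729 [[ -8.5 -24.3  60.9]
 [  5.   16.5  81.4]
 [ 11.7  27.2  87.7]]
-1 361 [[ -8.1 -24.3  61.1]
 [  5.  -19.   81.4]
 [ 11.5 -13.8  87.4]]
1 368 [[-8.2 16.5 61.4]
 [ 4.9 21.9 81.4]
 [11.6 27.1 87.3]]
t 14.5 pos [501.   29.8 222.9] yaw -171.9 tilt [ 0.004 -0.001] F [ 0.4  0.3 -0.9] open 55.9 q6 [ 0.06  0.2  -0.09  1.28 -0.   -0.08]
total tool delta [ -21.6 -353.4  -38.5] rot [-0.08  0.19  0.7 ]
```

>>> carry_out --deltas "-1 -12 -5 0 0 0 56; -2 -28 -6 0 0.1 0.2 56; -3 -38 -6 0 0.1 0.2 56; -3 -42 -6 0 0 0.2 56; -3 -42 -5 0 0 0 56; -3 -42 -4 0 0 0 56; -3 -40 -3 0 0 0 56; -2 -30 -2 0 0 0 56; -1 -15 0 0 0 0 56; 0 -4 0 0 0 0 56"

```text
time: 15.5
position: [560.6, -275.0, 257.1]
orientation: [-0.067, 0.998, -0.0, -0.004]
force: [-0.5, 0.3, -0.9]
opening: 0.655
```

```bash
python3 - <<'E'
from h import *
go([572,-317,262],187.4)
E
```

```text
t 15.5 pos [ 560.6 -275.   257.1] yaw -172.36 tilt [-0.009 -0.001] F [-0.5  0.3 -0.9] open 55.9 q6 [-0.45  0.42  0.31  1.47 -0.   -0.59]
total tool delta [ -5.6 -43.2  -5. ] rot [ 0.02 -0.5   0.24]
```

>>> carry_out --deltas "-1 -10 -2 0 -0.2 0 56; -2 -15 -2 0 -0.2 0.1 56; -2 -12 -2 0 -0.1 0.1 56; 0 -4 0 0 0 0 56; 0 0 0 0 0 0 56; 0 0 0 0 0 0 56"

```text
time: 16.1
position: [570.8, -312.7, 263.1]
orientation: [-0.067, 0.998, 0.001, -0.001]
force: [-0.1, -0.1, -1.3]
opening: 0.654
```

```bash
cat > look.py <<'E'
from h import *
import sys
go([572,-317,262],187.4)
R0,p0,_=toolpose(); pic,d,W=cloud("wrist"); n=sys.argv[1]; save(f"pics/{n}.png",pic); np.savez(f"/tmp/{n}.npz",pic=pic,W=W,R0=R0,p0=p0)
T=(W-p0)@R0
m=(T[...,2]>60)&(T[...,2]<100)&(abs(T[...,0])<40)&(abs(T[...,1])<45)
for sgn in (-1,1):
    k=T[m&(np.sign(T[...,1])==sgn)]; print("jaw",sgn,len(k),np.percentile(k,[2,50,98],0).round(1))
pf=pic.astype(float)
br=(pf[...,0]>120)&(pf[...,2]<0.45*pf[...,0])&(pf[...,1]>0.6*pf[...,0])
for nm,z0,z1 in [("knob",70,84),("shoulder",38,52)]:
    k=br&(W[...,2]>z0)&(W[...,2]<z1)&(abs(W[...,0]-574)<30)&(abs(W[...,1]+317)<30)
    q=T[k]
    if len(q)>5: print(nm,len(q),"tool",np.median(q,0).round(1),cv2.minEnclosingCircle(q[:,:2].astype(np.float32)),"world",np.median(W[k],0).round(1))
k=(W[...,2]>108)&(W[...,2]<116)&(abs(W[...,0]-569)<60)&(abs(W[...,1]+278)<110)
q=W[k]; print("casetop",rect(q),np.median(q[:,2])); 
E
python3 look.py w9
```

```text
t 16.1 pos [ 570.8 -312.7  263.1] yaw -172.31 tilt [-0.002  0.003] F [-0.1 -0.1 -1.3] open 55.8 q6 [-0.5   0.46  0.4   1.51  0.   -0.64]
total tool delta [-0.6 -4.5  1.1] rot [ 0.17 -0.07  0.29]
jaw -1 363 [[ -8.1 -24.3  61.2]
 [  5.2 -19.1  81.3]
 [ 11.7 -13.8  87.1]]
jaw 1 368 [[-8.2 16.5 61.4]
 [ 4.8 22.  81.3]
 [11.6 27.1 87.5]]
knob 214 tool [ -2.4  -5.  184.5] ((-3.04197359085083, -5.35436487197876), 9.27377986907959) world [ 573.3 -317.1   78.6]
shoulder 145 tool [ -2.6  -3.1 218.3] ((-7.0985307693481445, -5.126696586608887), 16.79616355895996) world [ 574.1 -314.    44.8]
casetop ((569.16650390625, -277.487060546875), (58.780277252197266, 168.42037963867188), 7.6559367179870605) 112.81343741889091
```

View pics/w9.png

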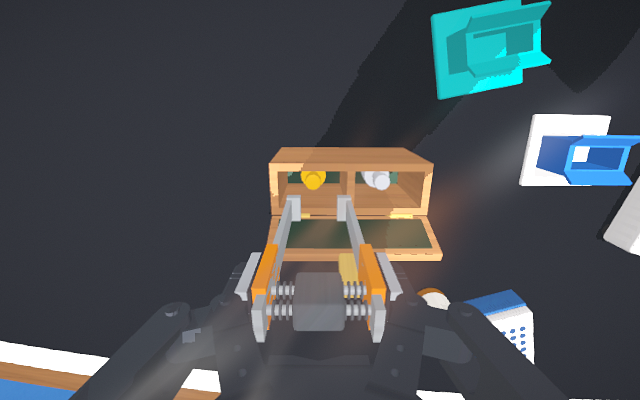

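>>> carry_out --deltas "-2.5 -3.5 3 0.1 0 0.1 56; -2 -3 5 0 0 0.1 56; 0 0 8 0 0 0 56; 0 0 8 0 0 0 56; 0 0 3 0 0 0 56; 0 0 0 0 0 0 56"

```text
time: 16.75
position: [576.2, -317.0, 233.1]
orientation: [-0.066, 0.998, 0.001, -0.001]
force: [-0.3, -0.1, -0.9]
opening: 0.658
```

```bash
python3 look.py w10; python3 -c "
from h import *
go([576.4,-318.7,210],187.5)"
```

```text
t 16.75 pos [ 576.2 -317.   233.1] yaw -172.41 tilt [-0.003  0.002] F [-0.3 -0.1 -0.9] open 56.2 q6 [-0.5   0.48  0.35  1.45  0.   -0.64]
total tool delta [  4.2   0.6 -28.9] rot [ 0.12 -0.13  0.19]
jaw -1 1063 [[-39.8 -40.6  64.1]
 [-33.7 -17.1  82.8]
 [ 11.4  -0.9  99.3]]
jaw 1 1135 [[-39.7   0.9  64. ]
 [-33.7  19.1  83.3]
 [ 11.5  42.   99.3]]
knob 258 tool [  2.6  -0.3 154.4] ((-4.502328872680664, -5.693920135498047), 17.461769104003906) world [ 573.1 -317.3   78.7]
shoulder 168 tool [  1.4   0.2 188.3] ((-2.600806713104248, -0.21554595232009888), 16.665695190429688) world [ 574.2 -316.3   44.8]
casetop ((569.3689575195312, -277.3622741699219), (59.19780349731445, 168.49488830566406), 7.681039333343506) 112.81604894192607
t 16.8 pos [ 576.3 -317.   233.3] yaw -172.41 tilt [-0.002  0.002] F [ 0.1  0.3 -1.7] open 55.9 q6 [-0.5   0.48  0.35  1.45  0.   -0.64]
total tool delta [ 0.  -1.7 23.3] rot [ 0.12 -0.12  0.09]
```

View pics/w10.png

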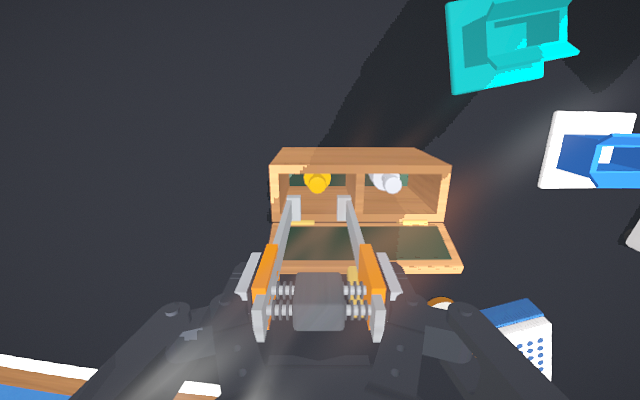

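>>> carry_out --deltas "0 -1.2 5 0.1 0 0 56; 0 -0.5 10 0 0 0 56; 0 0 13 0 0 0 56; 0 0 13 0 0 0 56; 0 0 6 0 0 0 56; 0 0 0 0 0 0 56"

```text
time: 17.4
position: [576.4, -319.2, 183.2]
orientation: [-0.066, 0.998, -0.0, -0.001]
force: [-0.9, 0.9, -0.9]
opening: 0.656
```

```bash
python3 look.py w11; python3 -c "
from h import *
go([576.4,-318.7,142],187.5)"
```

```text
t 17.4 pos [ 576.4 -319.2  183.2] yaw -172.43 tilt [-0.001 -0.001] F [-0.9  0.9 -0.9] open 56.0 q6 [-0.51  0.49  0.24  1.33 -0.   -0.64]
total tool delta [  4.2   2.7 -78.8] rot [-0.03 -0.07  0.17]
jaw -1 3069 [[-27.7 -41.   61.5]
 [  4.3 -20.7  70.9]
 [ 30.6  -1.4  97.5]]
jaw 1 3244 [[-27.7   0.9  61.4]
 [  3.2  22.5  71.1]
 [ 30.6  44.3  97.4]]
knob 351 tool [  2.7   2.6 104.5] ((1.6922335624694824, 2.3908655643463135), 9.361776351928711) world [ 573.2 -317.1   78.7]
shoulder 119 tool [ -2.5  -2.2 138.3] ((-3.8175652027130127, 2.312480926513672), 16.422103881835938) world [ 578.1 -319.1   44.8]
casetop ((569.39404296875, -277.1478271484375), (59.11415100097656, 168.86883544921875), 7.540853023529053) 112.80236498611926
t 17.45 pos [ 576.5 -319.3  183.7] yaw -172.43 tilt [-0.001 -0.001] F [ 0.6 -0.4 -1.7] open 56.4 q6 [-0.51  0.49  0.24  1.33 -0.   -0.64]
total tool delta [ 0.   0.6 41.7] rot [-0.05 -0.05  0.07]
```

View pics/w11.png

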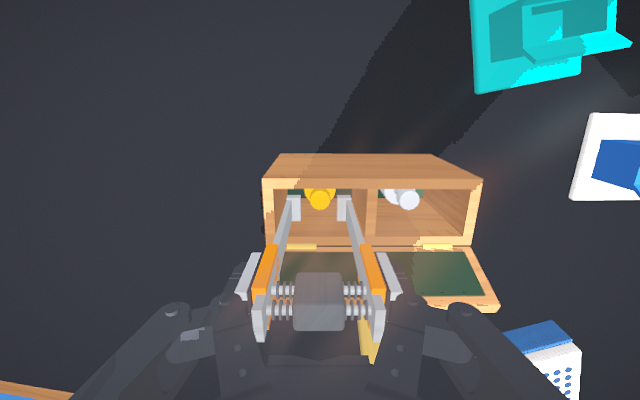

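>>> carry_out --deltas "0 0.7 4 0 0 0 56; 0 0 8 0 0 0 56; 0 0 9 0 0 0 56; 0 0 8 0 0 0 56; 0 0 5 0 0 0 56; 0 0 2 0 0 0 56; 0 0 0 0 0 0 56"

```text
time: 18.15
position: [577.0, -318.8, 145.5]
orientation: [-0.066, 0.998, -0.001, 0.0]
force: [-0.0, -0.1, -1.8]
opening: 0.656
```

```bash
python3 look.py w12; python3 -c "
from h import *
go([576.4,-318.7,142],187.5)"
```

```text
t 18.15 pos [ 577.  -318.8  145.5] yaw -172.43 tilt [ 0.001 -0.002] F [-0.  -0.1 -1.8] open 56.0 q6 [-0.5   0.5   0.17  1.24 -0.   -0.64]
total tool delta [   4.6    2.3 -116.5] rot [-0.11  0.03  0.17]
jaw -1 1796 [[-17.3 -39.6  60.7]
 [  1.9 -17.2  76.2]
 [ 31.4  -0.7  98.2]]
jaw 1 2091 [[-17.3   0.1  60.8]
 [  1.2  18.4  74.4]
 [ 31.4  42.2  98.1]]
knob 441 tool [ 3.2  2.4 66.7] ((2.4518980979919434, 2.223386526107788), 9.317071914672852) world [ 573.6 -317.2   78.8]
shoulder 75 tool [ -3.5  -6.3 100.5] ((-5.598390102386475, 2.1915063858032227), 15.279272079467773) world [ 580.4 -323.    45. ]
casetop ((569.5914306640625, -277.2886657714844), (59.581581115722656, 168.8671112060547), 7.58588171005249) 112.80290923972592
t 18.2 pos [ 577.  -318.8  145.7] yaw -172.43 tilt [ 0.001 -0.002] F [-0.3 -0.8 -1.1] open 56.0 q6 [-0.5   0.5   0.17  1.24 -0.   -0.64]
total tool delta [0.6 0.2 3.7] rot [-0.11  0.04  0.07]
```

View pics/w12.png

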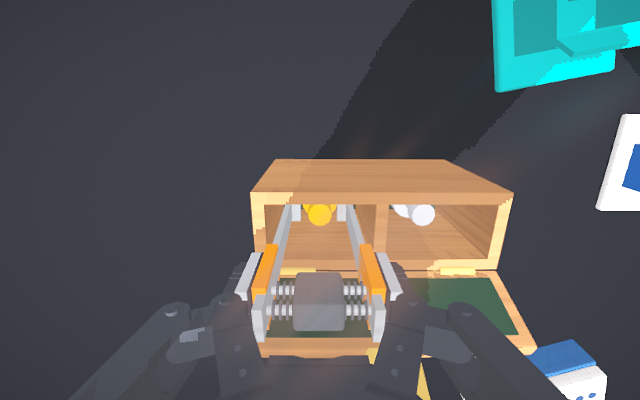

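>>> carry_out --deltas "0.5 0.5 2.5 0 0 0 56; 0 0 1 0 0 0 50; 0 0 0 0 0 0 44; 0 0 0 0 0 0 38; 0 0 0 0 0 0 34; 0 0 0 0 0 0 34; 0 0 0 0 0 0 34; 0 0 0 0 0 0 34" --squeeze 45

```text
time: 19.0
position: [576.8, -318.5, 143.1]
orientation: [-0.066, 0.998, -0.001, 0.001]
force: [-0.5, 1.0, -1.0]
opening: 0.409
```

```bash
python3 look.py w13; python3 -c "
from h import *
go([576.4,-318.7,142],187.5)"
```

```text
t 19.0 pos [ 576.8 -318.5  143.1] yaw -172.42 tilt [ 0.002 -0.002] F [-0.5  1.  -1. ] open 34.9 q6 [-0.5   0.5   0.16  1.23 -0.   -0.64]
total tool delta [   4.4    1.8 -118.9] rot [-0.16  0.12  0.18]
jaw -1 1714 [[-17.3 -39.9  60.6]
 [  1.4 -21.   74.5]
 [ 31.5  -0.7  98. ]]
jaw 1 1937 [[-17.3   0.2  60.8]
 [  0.4  18.1  73.6]
 [ 31.4  42.5  98. ]]
knob 420 tool [ 2.8  0.9 64.3] ((-4.580132007598877, -7.852750301361084), 20.50826644897461) world [ 574.1 -317.9   78.8]
shoulder 7 tool [-16.9  -7.1  97.3] ((-16.783409118652344, -0.10260534286499023), 8.941502571105957) world [ 594.6 -323.5   45.9]
casetop ((569.352294921875, -277.4305725097656), (59.09928894042969, 169.02333068847656), 7.640956401824951) 112.8073929613173
t 19.05 pos [ 576.9 -318.5  143.2] yaw -172.42 tilt [ 0.002 -0.002] F [ 0.2  0.4 -1.7] open 34.8 q6 [-0.5   0.5   0.16  1.23 -0.   -0.64]
total tool delta [ 0.5 -0.1  1.2] rot [-0.16  0.12  0.08]
```

View pics/w13.png

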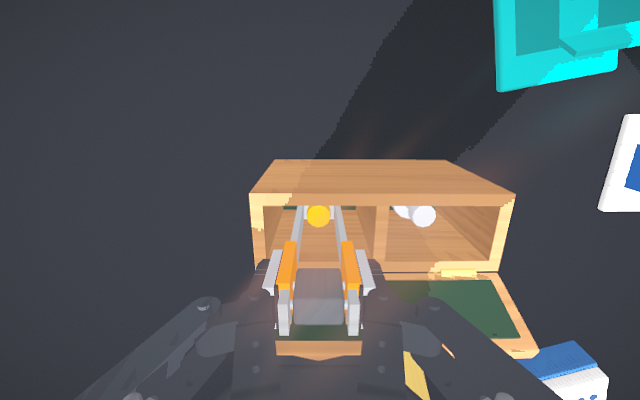

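The opening reads 34.9 where 38 was expected on the neck, so I lift a little and check whether the weight comes along.

>>> carry_out --deltas "0 0 -3 0 0 0 34; 0 0 -6 0 0 0 34; 0 0 -8 0 0 0 34; 0 0 -4 0 0 0 34; 0 0 0 0 0 0 34"

```text
time: 19.55
position: [576.6, -318.5, 165.6]
orientation: [-0.066, 0.998, -0.001, 0.001]
force: [0.3, -0.0, -3.0]
opening: 0.407
```

```bash
sed -i 's/("knob",70,84),("shoulder",38,52)/("knob",70,230)/' look.py; python3 look.py w14
```

```text
t 19.55 pos [ 576.6 -318.5  165.6] yaw -172.43 tilt [ 0.002 -0.002] F [ 0.3 -0.  -3. ] open 34.7 q6 [-0.5   0.49  0.21  1.28 -0.   -0.64]
total tool delta [  4.3   1.9 -96.4] rot [-0.14  0.08  0.17]
jaw -1 1999 [[-17.5 -39.6  60.6]
 [  5.8 -17.4  75.9]
 [ 31.2  -0.7  98.1]]
jaw 1 2270 [[-17.5   0.2  60.9]
 [  5.1  15.6  75.5]
 [ 31.2  42.   98.1]]
knob 1981 tool [ 11.2  -1.4 -14.3] ((-8.231948852539062, 1.3338052034378052), 27.6908016204834) world [ 566.9 -320.3  179.9]
casetop ((569.7820434570312, -277.23291015625), (59.88389587402344, 168.78839111328125), 7.633288860321045) 112.80119254440996
```

View pics/w14.png

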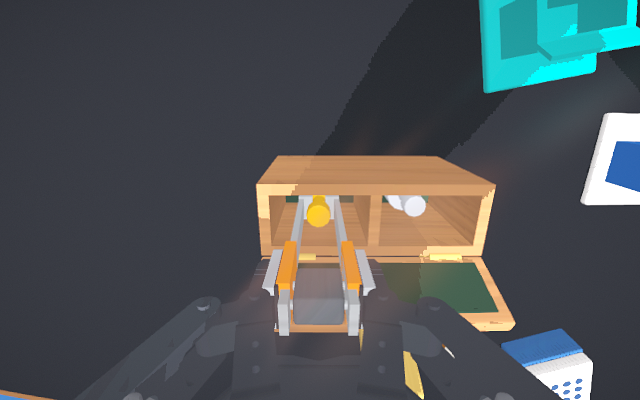

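```bash
python3 - <<'E'
from h import *
for n in ["w13","w14"]:
    f=np.load(f"/tmp/{n}.npz"); T=(f["W"]-f["p0"])@f["R0"]
    for v in (205,210,213,217): print(n,v,T[v,318].round(1))
pic=np.load("/tmp/w14.npz")["pic"]; save("pics/w14c.png",pic,(260,150,400,260),5)
E
```

```text
w13 205 [22.3  0.9 32.2]
w13 210 [ 7.   0.9 64. ]
w13 213 [ 4.5  0.9 64.1]
w13 217 [ 1.3  0.9 64.1]
w14 205 [11.2  0.9 63.3]
w14 210 [ 7.   0.9 64. ]
w14 213 [ 4.6  0.9 64. ]
w14 217 [ 1.3  0.9 64.1]
```

View pics/w14c.png

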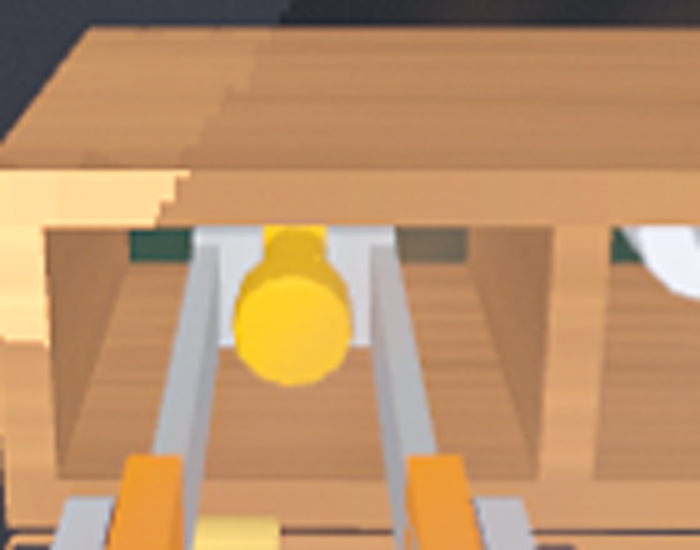

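The weight is held: the knob top stays at tool z 64. Now I lift it clear of the case.

>>> carry_out --deltas "0 0 -6 0 0 0 34; 0 0 -12 0 0 0 34; 0 0 -18 0 0 0 34; 0 0 -20 0 0 0 34; 0 0 -20 0 0 0 34; 0 0 -18 0 0 0 34; 0 0 -14 0 0 0 34; 0 0 -8 0 0 0 34; 0 0 -3 0 0 0 34; 0 0 0 0 0 0 34"

```text
time: 20.6
position: [575.7, -317.8, 294.4]
orientation: [-0.066, 0.998, -0.002, 0.001]
force: [0.2, 0.0, -3.2]
opening: 0.403
```

```bash
python3 -c "
from h import *
go([546,238.5,275],187.5)"
```

```text
t 20.6 pos [ 575.7 -317.8  294.4] yaw -172.42 tilt [ 0.003 -0.003] F [ 0.2  0.  -3.2] open 34.4 q6 [-0.5   0.47  0.5   1.59 -0.   -0.64]
total tool delta [-43.8 555.4  17.7] rot [-0.19  0.13  0.08]
```

>>> carry_out --deltas "0 10 0 0 0 0 34; 0 22 0 0 0 0 34; 0 34 0 0 0 0 34; 0 40 0 0 0 0 34; 0 42 0 0 0 0 34; 0 42 0 0 0 0 34; -3 42 0 0 0 0 34; -5 40 0 0 0 0 34; -6 30 0 0 0 0 34; -5 20 0 0 0 0 34"

```text
time: 21.6
position: [544.4, 18.1, 285.0]
orientation: [-0.064, 0.998, 0.001, -0.005]
force: [1.0, 0.1, -3.3]
opening: 0.404
```

```bash
python3 -c "
from h import *
go([546,238.5,270],187.5)"
```

```text
t 21.6 pos [544.4  18.1 285. ] yaw -172.69 tilt [-0.01   0.002] F [ 1.   0.1 -3.3] open 34.5 q6 [ 0.03  0.27  0.17  1.48  0.   -0.1 ]
total tool delta [-29.8 218.3  15.4] rot [ 0.17 -0.55 -0.19]
```

>>> carry_out --deltas "-4 20 1 0 -0.2 0 34; -4 32 2 0 -0.2 0 34; -5 38 2 0 -0.1 0 34; -5 38 2 0 0 0 34; -4 32 2 0 0 0 34; -4 20 1 0 0 0 34; -2 8 0 0 0 0 34; 0 0 0 0 0 0 34; 0 0 0 0 0 0 34"

```text
time: 22.5
position: [539.1, 221.0, 268.9]
orientation: [-0.067, 0.998, 0.001, -0.006]
force: [0.5, -0.5, -3.8]
opening: 0.403
```

```bash
cat > pan.py <<'E'
from h import *
import sys
go([548,238.5,220],187.5)
R0,p0,_=toolpose(); pic,d,W=cloud("wrist"); n=sys.argv[1]; save(f"pics/{n}.png",pic); np.savez(f"/tmp/{n}.npz",pic=pic,W=W,R0=R0,p0=p0)
T=(W-p0)@R0
v,u=np.mgrid[0:400,0:640]
pf=pic.astype(float)
br=(pf[...,0]>120)&(pf[...,2]<0.45*pf[...,0])&(pf[...,1]>0.6*pf[...,0])&(T[...,2]>55)&(T[...,2]<75)&(abs(T[...,0])<30)&(abs(T[...,1])<30)
q=T[br]; q=q[abs(q[:,2]-64.5)<1.5]
print("knob",len(q),cv2.minEnclosingCircle(q[:,:2].astype(np.float32)),np.median(q[:,2]))
mm=(W[...,2]>66.5)&(W[...,2]<74)&(W[...,0]>470)&(W[...,1]>160)&(W[...,1]<310); mm=cv2.morphologyEx(mm.astype(np.uint8),cv2.MORPH_OPEN,np.ones((3,3),np.uint8))
q=W[mm>0]; print("pan mask",len(q),np.median(q[:,2]))
from scipy.optimize import least_squares
cs,_=cv2.findContours(mm,cv2.RETR_EXTERNAL,cv2.CHAIN_APPROX_NONE); cc=max(cs,key=cv2.contourArea)[:,0]
P=np.array([W[b,a] for a,b in cc]); P=P[np.isfinite(P[:,0])]
r=least_squares(lambda p:np.hypot(P[:,0]-p[0],P[:,1]-p[1])-55,[549,238.5],loss="soft_l1",f_scale=1); print("pan",r.x, "tool",(np.r_[r.x,70]-p0)@R0)
E
python3 pan.py w15
```

```text
t 22.5 pos [539.1 221.  268.9] yaw -172.32 tilt [-0.011  0.001] F [ 0.5 -0.5 -3.8] open 34.4 q6 [0.39 0.34 0.23 1.47 0.01 0.25]
total tool delta [-11.7  16.   48.8] rot [ 0.13 -0.64  0.18]
knob 272 ((2.935009002685547, 0.10979652404785156), 8.832318305969238) 64.30463030707367
pan mask 4341 70.94005823532657
pan [549.37704726 239.34325757] tool [-14.84735345  16.29590842 198.75066413]
```

View pics/w15.png

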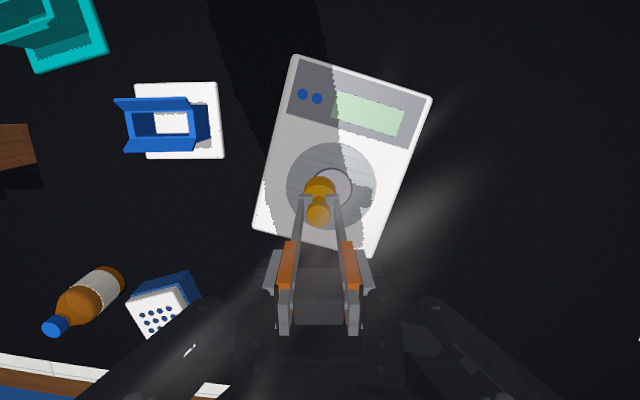

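>>> carry_out --deltas "-4 5 5 0 -0.2 0 34; -5 7 8 0 -0.2 0 34; -4 5 8 0 -0.2 0 34; -1 1 8 0 0 0 34; 0 0 5 0 0 0 34; 0 0 0 0 0 0 34; 0 0 0 0 0 0 34"

```text
time: 23.25
position: [551.7, 238.9, 231.0]
orientation: [-0.065, 0.998, 0.001, -0.001]
force: [0.0, 0.5, -3.6]
opening: 0.406
```

```bash
python3 pan.py w16; python3 -c "
from h import *
go([551.6,238.7,203],187.7)"
```

```text
t 23.25 pos [551.7 238.9 231. ] yaw -172.6 tilt [-0.001  0.001] F [ 0.   0.5 -3.6] open 34.6 q6 [0.41 0.37 0.18 1.38 0.   0.28]
total tool delta [ 3.8  0.1 11. ] rot [ 0.09 -0.06 -0.1 ]
knob 282 ((3.059774398803711, 0.05680038779973984), 8.957159042358398) 64.38462252458794
pan mask 6096 70.95962746967754
pan [549.23309842 239.15937031] tool [  2.30324301   0.32199879 161.04040137]
t 23.3 pos [551.8 238.9 231.1] yaw -172.6 tilt [-0.001  0.001] F [-0.4  0.1 -3.3] open 34.4 q6 [0.41 0.37 0.18 1.38 0.   0.28]
total tool delta [ 0.2 -0.2 28.1] rot [ 0.09 -0.05 -0.3 ]
```

View pics/w16.png

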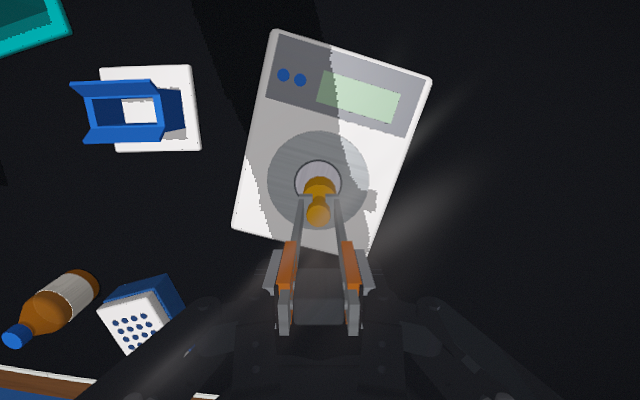

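Aligned over the pan. I lower the weight and watch the force.

>>> carry_out --deltas "0 0 3 0 0 0 34; 0 0 6 0 0 0 34; 0 0 7 0 0 0 34; 0 0 5 0 0 0 34; 0 0 2 0 0 0 34; 0 0 0 0 0 0 34; 0 0 0 0 0 0 34"

```text
time: 24.0
position: [551.8, 238.7, 206.6]
orientation: [-0.064, 0.998, 0.001, -0.0]
force: [0.6, -0.1, -3.9]
opening: 0.405
```

```bash
python3 -c "
from h import *
go([551.6,238.7,201],187.7)"
```

```text
t 24.0 pos [551.8 238.7 206.6] yaw -172.62 tilt [-0.     0.002] F [ 0.6 -0.1 -3.9] open 34.6 q6 [0.41 0.38 0.12 1.32 0.   0.28]
total tool delta [ 0.2 -0.   5.6] rot [ 0.11 -0.   -0.32]
```

>>> carry_out --deltas "0 0 1.5 0 0 0 34; 0 0 1.5 0 0 0 34; 0 0 1 0 0 0 34; 0 0 0 0 0 0 34; 0 0 0 0 0 0 34"

```text
time: 24.5
position: [552.1, 238.9, 202.8]
orientation: [-0.064, 0.998, 0.001, 0.0]
force: [0.4, -0.1, -3.1]
opening: 0.409
```

```bash
python3 -c "
from h import *
go([551.6,238.7,201],187.7)"
```

```text
t 24.5 pos [552.1 238.9 202.8] yaw -172.62 tilt [0.001 0.002] F [ 0.4 -0.1 -3.1] open 34.9 q6 [0.41 0.38 0.12 1.31 0.   0.28]
total tool delta [ 0.5 -0.1  1.8] rot [ 0.12  0.05 -0.32]
```

>>> carry_out --deltas "0 0 0.8 0 0 0 34; 0 0 0.6 0 0 0 34; 0 0 0 0 0 0 34"

```text
time: 24.8
position: [552.1, 238.9, 201.5]
orientation: [-0.064, 0.998, 0.001, 0.0]
force: [-0.1, -0.8, -2.5]
opening: 0.404
```

```bash
python3 -c "
from h import *
go([551.6,238.7,201],187.7)"
```

```text
t 24.8 pos [552.1 238.9 201.5] yaw -172.62 tilt [0.001 0.002] F [-0.1 -0.8 -2.5] open 34.5 q6 [0.41 0.38 0.11 1.3  0.   0.28]
total tool delta [ 0.6 -0.2  0.5] rot [ 0.12  0.06 -0.32]
```

>>> carry_out --deltas "0 0 0.6 0 0 0 34; 0 0 0 0 0 0 34"

```text
time: 25.0
position: [552.3, 239.1, 201.3]
orientation: [-0.064, 0.998, 0.001, 0.001]
force: [0.0, -0.1, -3.4]
opening: 0.404
```

```bash
python3 -c "
from h import *
go([551.6,238.7,201],187.7)"
```

```text
t 25.0 pos [552.3 239.1 201.3] yaw -172.61 tilt [0.002 0.003] F [ 0.  -0.1 -3.4] open 34.5 q6 [0.41 0.38 0.11 1.3  0.   0.28]
total tool delta [ 0.8 -0.3  0.3] rot [ 0.14  0.11 -0.31]
```

>>> carry_out --deltas "0 0 0.7 0 0 0 34; 0 0 0.4 0 0 0 34; 0 0 0 0 0 0 34"

```text
time: 25.3
position: [552.6, 239.3, 201.2]
orientation: [-0.064, 0.998, 0.002, 0.002]
force: [-1.1, 0.0, -0.4]
opening: 0.405
```

```bash
python3 pan.py w17; python3 - <<'E'
from h import *
pic,d,W=cloud("side"); save("pics/s17.png",pic,(190,180,330,300),5)
for i in range(2):
    vision.camera("side"); print(telemetry.observe()["force"])
E
```

```text
t 25.3 pos [552.6 239.3 201.2] yaw -172.61 tilt [0.003 0.004] F [-1.1  0.  -0.4] open 34.6 q6 [0.41 0.38 0.11 1.3  0.   0.28]
total tool delta [  4.6  -0.1 -18.8] rot [ 0.18  0.19 -0.11]
knob 284 ((2.2579967975616455, 0.7469560503959656), 8.83703899383545) 64.2480723899435
pan mask 7488 70.9195304845903
pan [549.23068006 239.26211048] tool [3.74073621e+00 1.72495388e-02 1.31173755e+02]
[-0.94255701 -0.68305006  1.4572245 ]
[-1.14873887 -1.1266547   0.76896119]
```

View pics/s17.png

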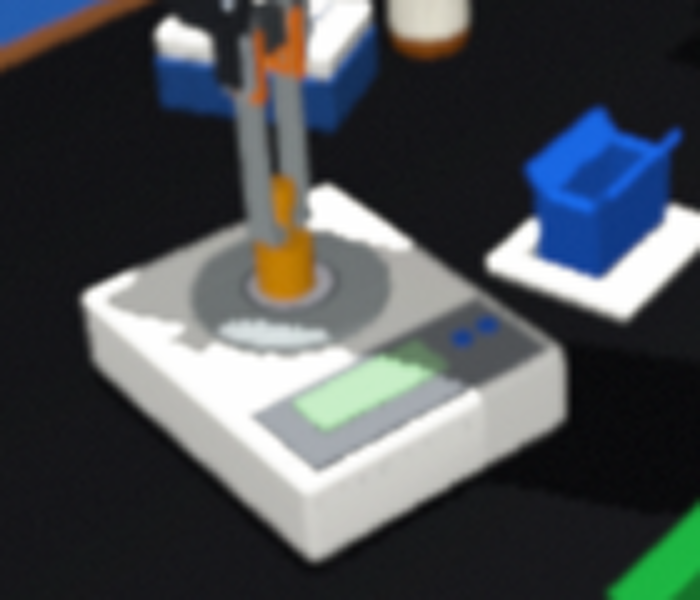

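The weight is in contact: the force rose from -3.4 to about +1 N and z stopped at 201.2. In the picture the foot stands in the middle of the ring. I let go gently.

>>> carry_out --deltas "0 0 0 0 0 0 38; 0 0 0 0 0 0 42; 0 0 0 0 0 0 46; 0 0 0 0 0 0 50; 0 0 0 0 0 0 54; 0 0 0 0 0 0 56; 0 0 0 0 0 0 56; 0 0 0 0 0 0 56"

```text
time: 26.3
position: [552.9, 239.3, 200.6]
orientation: [-0.064, 0.998, 0.002, 0.002]
force: [-0.8, -0.0, -1.7]
opening: 0.658
```

```bash
python3 pan.py w18; python3 - <<'E'
from h import *
pic,d,W=cloud("side"); save("pics/s18.png",pic,(190,180,330,300),5)
E
```

```text
t 26.3 pos [552.9 239.3 200.6] yaw -172.62 tilt [0.003 0.003] F [-0.8 -0.  -1.7] open 56.2 q6 [0.41 0.38 0.11 1.3  0.   0.28]
total tool delta [  4.9  -0.1 -19.4] rot [ 0.17  0.19 -0.12]
knob 253 ((3.1134564876556396, 1.7059965133666992), 8.934101104736328) 63.89645836311938
pan mask 7099 70.97218941491144
pan [549.89497548 239.31136609] tool [3.39658492e+00 4.17308679e-02 1.30569956e+02]
```

View pics/s18.png

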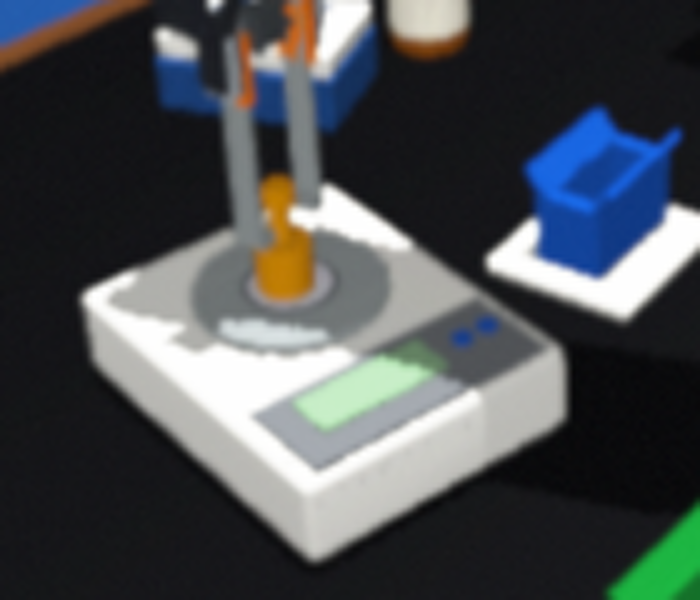

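View pics/w18.png

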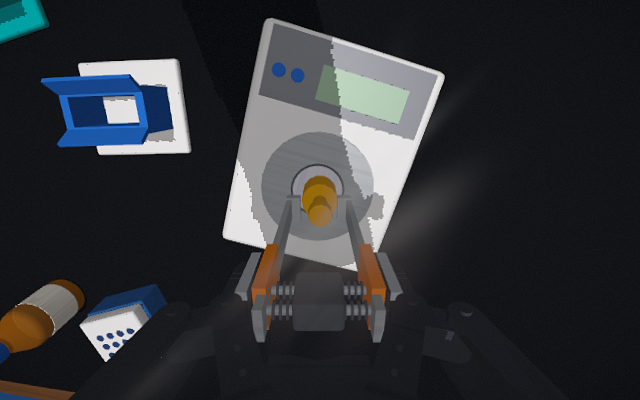

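>>> carry_out --deltas "0 0 -3 0 0 0 56; 0 0 -6 0 0 0 56; 0 0 -10 0 0 0 56; 0 0 -14 0 0 0 56; 0 0 -16 0 0 0 56; 0 0 -14 0 0 0 56; 0 0 -8 0 0 0 56; 0 0 -3 0 0 0 56; 0 0 0 0 0 0 56"

```text
time: 27.3
position: [552.9, 239.1, 282.2]
orientation: [-0.064, 0.998, 0.002, 0.003]
force: [-0.2, -0.4, -2.0]
opening: 0.656
```

```bash
python3 - <<'E'
from h import *
go([502.3,29.8,235],188.05)
R0,p0,_=toolpose(); pic,d,W=cloud("wrist"); save("pics/w19.png",pic)
T=(W-p0)@R0
m=(T[...,2]>60)&(T[...,2]<100)&(abs(T[...,0])<40)&(abs(T[...,1])<45)
for sgn in (-1,1):
    k=T[m&(np.sign(T[...,1])==sgn)]; print("jaw",sgn,len(k),np.percentile(k,[2,50,98],0).round(1))
E
```

```text
t 27.3 pos [552.9 239.1 282.2] yaw -172.62 tilt [0.006 0.004] F [-0.2 -0.4 -2. ] open 56.0 q6 [0.41 0.36 0.29 1.49 0.   0.28]
total tool delta [  77.4 -201.2   46. ] rot [ 0.21  0.35 -0.67]
jaw -1 360 [[ -8.3 -24.4  61.2]
 [  5.3 -19.   81.4]
 [ 11.6 -13.8  87.5]]
jaw 1 366 [[-8.  16.5 61.5]
 [ 4.8 21.9 81.3]
 [11.6 26.9 87.5]]
```

View pics/w19.png

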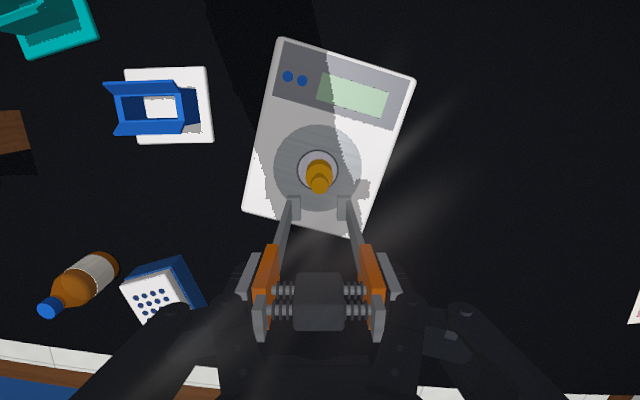

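The weight stands in the ring and the tongs sit in the hand exactly as they did after pick-up. I go back to the stand.

>>> carry_out --deltas "4 -12 1 0 0.1 -0.1 56; 9 -24 3 0 0.2 -0.2 56; 12 -32 6 0 0.1 -0.2 56; 12 -34 8 0 0 -0.2 56; 12 -32 8 0 0 0 56; 10 -26 8 0 0 0 56; 8 -16 5 0 0 0 56; 4 -8 3 0 0 0 56; 0 0 0 0 0 0 56; 0 0 0 0 0 0 56"

```text
time: 28.35
position: [500.1, 35.4, 231.3]
orientation: [-0.071, 0.997, 0.001, -0.006]
force: [-0.3, 0.2, -0.3]
opening: 0.656
```

```bash
python3 - <<'E'
from h import *
go([502.3,29.8,190],188.1)
E
```

```text
t 28.35 pos [500.1  35.4 231.3] yaw -171.85 tilt [-0.012  0.001] F [-0.3  0.2 -0.3] open 56.0 q6 [ 0.07  0.21 -0.05  1.32  0.   -0.07]
total tool delta [-1.9 -5.9 41.3] rot [ 0.13 -0.69  0.05]
```

>>> carry_out --deltas "-1 -3 5 0.1 -0.3 0 56; -0.5 -2.5 10 0 -0.3 0 56; 0 0 12 0 -0.1 0 56; 0 0 6 0 0 0 56; 0 0 0 0 0 0 56"

```text
time: 28.85
position: [504.4, 33.1, 196.8]
orientation: [-0.074, 0.997, 0.0, 0.002]
force: [-0.3, 0.0, -1.0]
opening: 0.656
```

```bash
python3 - <<'E'
from h import *
go([502.3,29.8,101],188.1)
pic,d,W=cloud("wrist"); save("pics/w20.png",pic)
q=W[(abs(W[...,0]-500)<45)&(abs(W[...,1]-29)<60)&(W[...,2]>60)&(W[...,2]<80)];print("lips",len(q),rect(q))
E
```

```text
t 28.85 pos [504.4  33.1 196.8] yaw -171.55 tilt [0.003 0.001] F [-0.3  0.  -1. ] open 56.0 q6 [ 0.07  0.22 -0.13  1.22  0.   -0.08]
total tool delta [ 2.9 -3.  95.8] rot [0.03 0.2  0.35]
lips 2544 ((500.7188415527344, 29.195219039916992), (60.67824935913086, 82.18479919433594), 8.146463394165039)
```

View pics/w20.png

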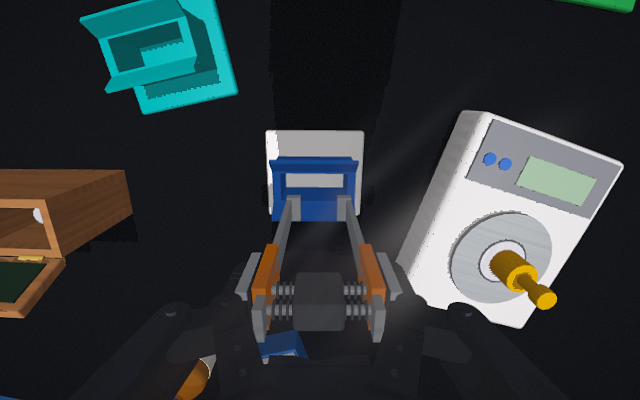

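>>> carry_out --deltas "1.5 -1.5 2 0 0.1 0.2 56; 1.3 -1.5 4 0 0.1 0.2 56; 0 0 4 0 0 0 56; 0 0 0 0 0 0 56; 0 0 0 0 0 0 56"

```text
time: 29.4
position: [503.0, 29.9, 187.5]
orientation: [-0.07, 0.998, 0.0, 0.001]
force: [0.1, 0.1, -1.0]
opening: 0.658
```

```bash
python3 - <<'E'
from h import *
go([502.3,29.8,101],188.1)
E
```

```text
t 29.4 pos [503.   29.9 187.5] yaw -171.94 tilt [0.002 0.001] F [ 0.1  0.1 -1. ] open 56.2 q6 [ 0.06  0.22 -0.15  1.2   0.   -0.08]
total tool delta [ 0.9 -0.1 86.5] rot [ 0.02  0.11 -0.04]
```

>>> carry_out --deltas "0.4 0 4 0 0.1 0 56; 0.4 0 7 0 0 0 56; 0.3 0 8 0 0 0 56; 0.3 0 8 0 0 0 56; 0.2 0 6 0 0 0 56; 0 0 3 0 0 0 56; 0 0 0 0 0 0 56"

```text
time: 30.1
position: [500.8, 29.7, 147.7]
orientation: [-0.07, 0.998, 0.0, -0.001]
force: [0.2, 0.1, -1.2]
opening: 0.651
```

```bash
python3 - <<'E'
from h import *
go([502.3,29.8,101],188.1)
E
```

```text
t 30.1 pos [500.8  29.7 147.7] yaw -171.95 tilt [-0.001  0.   ] F [ 0.2  0.1 -1.2] open 55.6 q6 [ 0.06  0.24 -0.23  1.1   0.   -0.08]
total tool delta [-1.6 -0.1 46.7] rot [ 0.03 -0.06 -0.05]
```

>>> carry_out --deltas "-0.8 0 4 0 0 0 56; -0.4 0 8 0 0 0 56; 0 0 9 0 0 0 56; 0 0 9 0 0 0 56; 0 0 7 0 0 0 56; 0 0 4 0 0 0 56; 0 0 0 0 0 0 56"

```text
time: 30.8
position: [502.1, 29.9, 102.9]
orientation: [-0.07, 0.998, 0.0, -0.001]
force: [-0.7, 0.3, -1.2]
opening: 0.656
```

```bash
python3 - <<'E'
from h import *
go([502.3,29.8,101],188.1)
E
```

```text
t 30.8 pos [502.1  29.9 102.9] yaw -171.95 tilt [-0.001  0.   ] F [-0.7  0.3 -1.2] open 56.1 q6 [ 0.06  0.28 -0.3   0.99  0.   -0.08]
total tool delta [-0.2 -0.1  1.9] rot [ 0.03 -0.06 -0.05]
```

>>> carry_out --deltas "0 0 1.2 0 0 0 56; 0 0 1 0 0 0 56; 0 0 0.5 0 0 0 56; 0 0 0 0 0 0 56; 0 0 0 0 0 0 60; 0 0 0 0 0 0 66; 0 0 0 0 0 0 75; 0 0 0 0 0 0 85; 0 0 0 0 0 0 85; 0 0 0 0 0 0 85"

```text
time: 31.8
position: [503.4, 29.9, 101.5]
orientation: [-0.07, 0.998, 0.0, 0.001]
force: [-0.4, -0.2, -0.7]
opening: 0.991
```

```bash
python3 - <<'E'
from h import *
go([502.3,29.8,101],188.1)
pic,d,W=cloud("wrist"); save("pics/w21.png",pic)
pic,d,W=cloud("side"); save("pics/s21.png",pic,(190,120,400,300),3.5)
E
```

```text
t 31.8 pos [503.4  29.9 101.5] yaw -171.95 tilt [0.002 0.001] F [-0.4 -0.2 -0.7] open 84.6 q6 [ 0.06  0.28 -0.3   0.98  0.   -0.08]
total tool delta [1.1 0.  0.5] rot [ 0.02  0.12 -0.05]
```

View pics/w21.png

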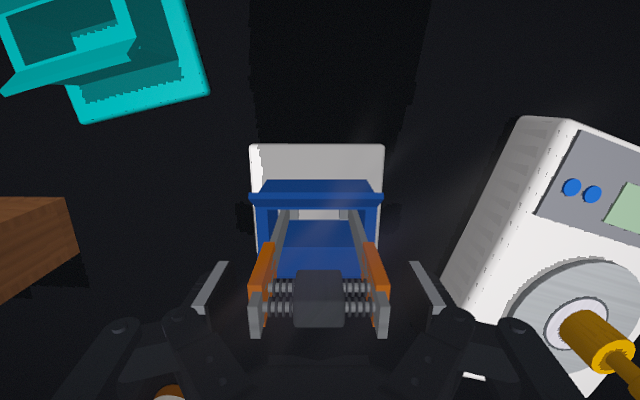

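View pics/s21.png

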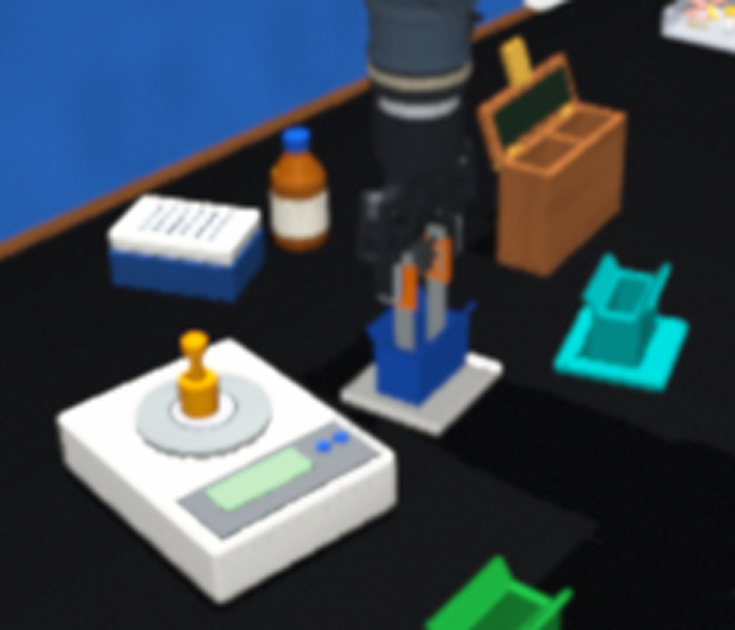

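Tongs seated and released; now I withdraw straight up and verify.

>>> carry_out --deltas "0 0 -5 0 0 0 85; 0 0 -10 0 0 0 85; 0 0 -18 0 0 0 85; 0 0 -22 0 0 0 85; 0 0 -22 0 0 0 85; 0 0 -22 0 0 0 85; 0 0 -20 0 0 0 85; 0 0 -12 0 0 0 85; 0 0 -4 0 0 0 85; 0 0 0 0 0 0 85"

```text
time: 32.9
position: [502.8, 29.8, 248.4]
orientation: [-0.07, 0.998, 0.0, 0.003]
force: [-0.1, 0.9, 0.3]
opening: 0.992
```

```bash
python3 - <<'E'
from h import *
go([502.3,29.8,230],188.1)
pic,d,W=cloud("wrist"); save("pics/w22.png",pic)
def S(x0,x1,y0,y1,z0,z1): return W[(W[...,0]>x0)&(W[...,0]<x1)&(W[...,1]>y0)&(W[...,1]<y1)&(W[...,2]>z0)&(W[...,2]<z1)]
q=S(440,580,-40,100,85,160); print("tongs",rect(q),np.percentile(q[:,2],99))
for cam in ["scene","side"]:
    pic,d,W=cloud(cam); save(f"pics/{cam}22.png",pic)
    q=S(500,600,190,290,85,150); print(cam,"weight",len(q),np.median(q,0).round(1),q[:,2].max())
    q=S(440,580,-40,100,85,160); print(cam,"tongs",rect(q),np.percentile(q[:,2],99))
    q=S(735,880,-60,100,50,64); print(cam,"rack",rect(q)[0])
    q=S(740,810,-140,-60,30,130); print(cam,"bottle",np.median(q,0))
E
```

```text
t 32.9 pos [502.8  29.8 248.4] yaw -171.95 tilt [0.006 0.001] F [-0.1  0.9  0.3] open 84.7 q6 [ 0.06  0.19 -0.03  1.34  0.   -0.08]
total tool delta [ 0.6  0.  18.4] rot [-0.    0.32 -0.05]
tongs ((500.8452453613281, 30.929553985595703), (22.30837059020996, 60.14719772338867), 8.271504402160645) 151.66321631969544
scene weight 139 [554.4 233.2 102.9] 139.34801194530166
scene tongs ((502.7131652832031, 26.173376083374023), (24.5131778717041, 60.49930953979492), 8.465290069580078) 151.4386639907313
scene rack (809.6588134765625, 20.004898071289062)
scene bottle [ 780.95762687 -112.73014881   83.01852316]
side weight 177 [544.9 244.  102.9] 139.18060526818098
side tongs ((499.27337646484375, 29.633045196533203), (22.884017944335938, 65.74234771728516), 7.984120845794678) 151.40511377300354
side rack (806.1911010742188, 24.83865737915039)
side bottle [759.51245276 -88.41254361  71.40381379]
```

View pics/scene22.png

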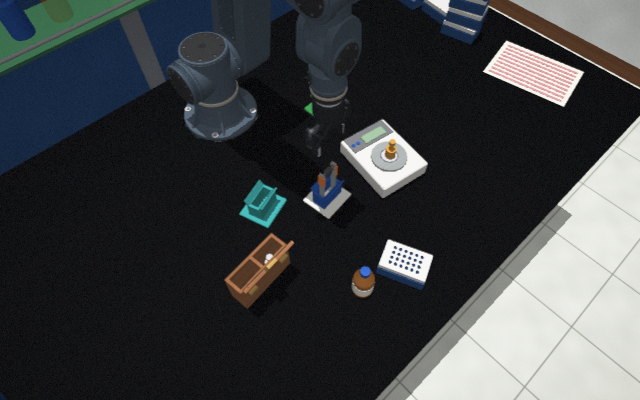

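View pics/w22.png

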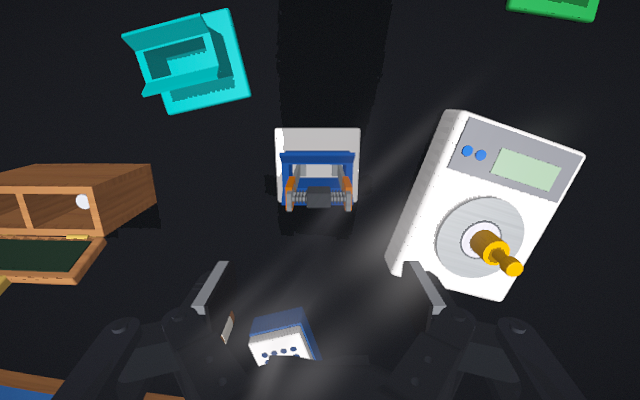

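All good: the weight stands upright in the pan's ring, the tongs are upright in the blue stand at full depth (top about 150 mm), the lid is open, the steel weight is in its pocket, and the rack and bottle are unmoved.

```bash
python3 -c "
from bench import ticket
print(ticket.close_job())"
```

```text
the job is handed in; nothing more can be done
None
```

The job is done and handed in at about 33 s of the 72 s allowed. I opened the lid by its tab until it fell back onto its stop, then took the tongs from the blue stand. With them I lifted the brass weight out of the -y pocket, stood it in the middle of the balance pan, and put the tongs back in the stand.

**Last checks:**
- **Brass weight:** it stands upright inside the pan's 50 mm ring. Its knob top measures about 139 mm in the scene and side views, where 136 mm was expected. It was let go only after the force showed it resting on the pan.
- **Tongs:** they are upright in the blue socket with their top about 151 mm above the bench, as before within about 2 mm.
- **Everything else:** the lid is open and the steel weight is in its pocket. The rack and bottle look unmoved in the scene view. The robot touches nothing.

**Disagreements:**
- **Grip on the neck:** while holding the weight the opening read about 34.5 to 35 mm instead of the expected 38 mm, but the weight held firmly.
- **Cameras:** they differ by about 3 to 5 mm on fixed things. I aligned the tongs and the weight mainly by the wrist camera.

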